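Settle the flywheels on the roller balancing stand

ROBOT

A 6-joint arm with a two-finger parallel gripper is mounted at the origin on the work surface. World frame = base frame: x ahead of the robot, y to its left, z up, the work surface at z = 0. Lengths are in m, angles in rad, forces in N, time in s.
With the tool pointing down it reaches from about 0.35 to 0.975 m from the base axis. Payload 4.9 kg.
Tool frame: the origin (TCP) lies at the very end of the fingers, on their centre line; the grasp point (between the pads) lies manip.grip_point_offset behind it (manip.grip_point_offset is the distance from the TCP to the grasp point, in m); z points along the fingers, x is the direction in which the jaws open and shut, and the axes are right-handed (so a half turn about z gives the same grasp; the last joint's range is limited). The gripper opens to 85 mm and grips with 20 to 120 N. Pads are 22 mm wide; open, the fingers measure 114 mm over their backs; the gripper's body (76 mm by 85 mm) begins 54 mm behind the grasp point. The pads swing forward as they close: fully open they stand 13 mm farther back than shut.
Start: joints at [-1.364, 0.053, 1.613, -0, 1.476, -0.119], TCP at [0.2, -0.592, 0.231] pointing down, gripper open.
Joint ranges: [-3.01, 3.01], [-1.01, 2.22], [0.06, 2.58], [-1.02, 4.17], [0.09, 2.62], [-3.14, 3.14]. Speed limits (rad/s): [2.57, 2.57, 3.14, 3.14, 3.14, 3.14].

INTERFACE

Orientations are given as [roll, pitch, yaw] about the fixed x, y, z axes, in that order (R = Rz(yaw) Ry(pitch) Rx(roll)).
In Python, from workcell import manip, optics gives the robot as it stands.
- The arm moves only by the tool play_rows, never from a script. Its argument "plan" is a list of rows, each a list of 5 numbers: the shift along the tool's x, y, z in mm, then the turn about the tool's z in degrees, then the opening, from -1 (shut) to 1 (fully open), so that 0 is half open. A call has exactly 8 rows; each row is the pose to reach, as a shift and turn from the pose commanded when the call began, along the tool's axes at that moment; what a row does not reach only later rows make up. A row lasts 1/12 s, in which the tool goes at most 41.7 mm and 7.16 degrees, less where a joint would pass 70% of its speed; a pose out of reach is approached as far as the arm can. A call with a gripper value outside its range is refused whole. The fingers move at their own pace and stop on an object; the grip force is fixed at half the most. Time passes only in rows, so rows that repeat a pose let the fingers close, or fill a call up. It gives the time, the measured TCP pose, the force and the opening at its end, in the units of the state.
- manip.get_obs(): the state, without advancing time (a new reading comes with each control period).
- optics.get_image(name): name is "scene" or "top" or "wrist"; returns (picture, depth): 400x640x3 uint8, red, green, blue; 400x640 float32, m along the optical axis (not along the pixel's ray), 0 where there is no reading.
- optics.camera_params(name): a dict with "K" (3x3 intrinsics, pixels), "R" (3x3) and "t" (3): a world point X has camera coordinates R X + t. Camera axes: x right, y down, z forward; pixel columns grow to the right and rows downward; lengths in m; the calibration is good to about 2 mm. A picture is of the moment at which its call begins: read the wrist's pose just before it. camera_params takes no time and is no camera call; for the wrist camera it gives the pose at the moment of the call.
- manip.finish_job(): hands the job in, once; it reports no verdict.
The state is a dict: "t": time; "joints": joint angles; "qvel": joint speeds; "joint_efforts": joint torques, N m; "position": TCP position; "orientation": TCP orientation; "force": force on the tool from outside, world axes, zero at the start; "moment": the same for the moment, N m; "opening": opening from 0.0 (shut) to 1.0 (fully open).
Only numpy, scipy, OpenCV 4.12 (cv2) and the standard library are available. Lean on these libraries where they do the work, as an engineer would, in place of code of your own. Each camera call takes 0.05 s, during which the arm holds its last target.

TASK

Find the heavy side of every flywheel on the bench. With the air cock shut, load them all onto the raised forks of the roller balancing stand, one to a bay; open the cock fully so that they sink onto the rollers, keep your hands off them until all have come to rest with the heavy side down, then shut the cock fully so that the lift takes them up again. Put each flywheel back into a carrier just as it settled, heavy side straight down, so that the balance clip can go on at the top, and leave the other things on the bench where they are.

Things in the scene. Friction and masses are not known exactly. Their poses are not given: they have to be found in the camera images.
- stand: green roller balancing stand, bolted down, base 124 x 372 x 12 mm. Origin: centre of its underside; y along the row of three bays, x across. Each bay has four overlapping 28 mm steel roller discs, 26 to 38 mm either side of its middle, and brass V-forks of the spring lift 43 to 49 mm either side, tips 10 mm above the spindle's axis. Spindles lie along y
- bay1 (a point): bay 1 of the stand, 116 mm from the next: where a flywheel's origin belongs on the raised forks, which guide in a spindle up to 5 mm off along x. Forks up (air shut) hold the spindle 86 mm above the bench and keep the wheel from turning
- bay2 (a point): bay 2 of the stand, 116 mm from the next: where a flywheel's origin belongs on the raised forks, which guide in a spindle up to 5 mm off along x. Opening the cock sinks the forks 14 mm, in proportion to its angle; the spindle then lies on the rollers, 80 mm above the bench, free to turn. Shutting it lifts the spindles again as they lie
- bay3 (a point): bay 3 of the stand, 116 mm from the next: where a flywheel's origin belongs on the raised forks, which guide in a spindle up to 5 mm off along x. On the rollers an unbalanced wheel swings round and comes to rest within about 6 s, up to 0.15 rad (9 degrees) short of dead true for roller friction
- cock (a joint): quarter-turn air cock beyond the stand's +y end. 0 = shut (handle along the stand's -x, across the pipe), 1.571 = fully open (handle along the stand's +y, in line with the pipe, away from the bays); clockwise seen from above opens. Hard stop at both ends; takes about 0.3 N m; stays where it is left
- cock_axis (a point): point on the cock's vertical turning axis at mid-height of the handle, 103 mm above the bench; axes as the stand's. Pipe and cock body below stay under 98 mm
- cock_grip (a point): middle of the red flat handle, 80 mm from the cock's axis; the red part reaches from 41 to 107 mm from the axis, is 21 mm wide and 10 mm thick, nothing under it; its own -x axis points outward along the handle
- wheel1: grey flywheel disc 99 mm across, 18 thick; steel spindle 12 across, 106 long; 0.42-0.64 kg, balance 5 mm off. Pinch it across the flat 18 mm near the rim. Brass slug, 27 across, 34 mm off axis, marks the heavy side (black holes at the other sixths). Origin mid-spindle, y along it (either way round is alike), z AWAY from the heavy side: up when that hangs down. May be absent
- wheel2: grey flywheel disc 99 mm across, 18 thick; steel spindle 12 across, 106 long; 0.42-0.64 kg, balance 5 mm off. Pinch it across the flat 18 mm near the rim. Brass slug, 27 across, 34 mm off axis, marks the heavy side (black holes at the other sixths). Origin mid-spindle, y along it (either way round is alike), z AWAY from the heavy side: up when that hangs down. May be absent
- wheel3: grey flywheel disc 99 mm across, 18 thick; steel spindle 12 across, 106 long; 0.42-0.64 kg, balance 5 mm off. Pinch it across the flat 18 mm near the rim. Brass slug, 27 across, 34 mm off axis, marks the heavy side (black holes at the other sixths). Origin mid-spindle, y along it (either way round is alike), z AWAY from the heavy side: up when that hangs down. May be absent
- carrier1: loose wooden carrier, 0.8 kg, base 110 x 110 x 14 mm, V-notched cheeks 24 to 38 mm either side of the middle for a flywheel's spindle. Origin: centre of its underside; y along the spindle, which seats 74 mm above the origin; cheek tips 13 mm above the spindle's axis; the notches guide in a spindle up to 6 mm off along x. May get knocked aside 20-40 mm
- carrier2: loose wooden carrier, 0.8 kg, base 110 x 110 x 14 mm, V-notched cheeks 24 to 38 mm either side of the middle for a flywheel's spindle. Origin: centre of its underside; y along the spindle, which seats 74 mm above the origin; cheek tips 13 mm above the spindle's axis; the notches guide in a spindle up to 6 mm off along x. May get knocked aside 20-40 mm
- carrier3: loose wooden carrier, 0.8 kg, base 110 x 110 x 14 mm, V-notched cheeks 24 to 38 mm either side of the middle for a flywheel's spindle. Origin: centre of its underside; y along the spindle, which seats 74 mm above the origin; cheek tips 13 mm above the spindle's axis; the notches guide in a spindle up to 6 mm off along x. May get knocked aside 20-40 mm
- pointer: yellow plastic dial pointer, 97 mm long, 12 mm high, bystander; origin at its underside
- battery_door: black bakelite battery door, 115 x 72 x 10 mm, bystander; origin at its underside
- speaker_basket: nickel-plated loudspeaker basket, 156 mm across, 66 mm high, bystander; origin at its underside
- mallet: hammer, 200 mm long, bystander; origin at its underside
- clip_box: open wooden box of brass balance clips, 120 x 85 x 45 mm, bystander; origin at its underside
Not all that is in view belongs to the job. Leave any purple look-alike of the carrier3 alone.

How it is judged:
By the outcome, as a careful person would: the job done as asked, in the order asked, and still so for the second after the job is handed in, with the robot touching nothing.
Of wheel1, wheel2, wheel3 only 2 to 3 are there at a start; the rules pass over those that are not, and their reading is None.
At some moment in a run one of carrier1, carrier2, carrier3 may be knocked a few centimetres aside while the robot is not near it.
It also fails if it takes over 210 s, if anything falls off the work surface, if the arm or the gripper's body presses on something with over 40 N, if the wrist force passes 120 N, or if a joint passes its speed limit or range.

## Working session

There is one attempt and no reset: what is moved stays moved. The work goes in short steps, Python scripts to look and compute and a tool call to move; the robot and the scene stay as the last step left them, time stands still between calls to the robot, and variables do not carry over. Pictures are saved under pics/ and viewed, and the job is handed in when it is done.

Besides the shell and the picture viewer there is one more tool, called by a JSON object that holds its "op" and its "data". play_rows: Moves the arm, as the interface text tells. Its arguments: {"type":"object","properties":{"plan":{"type":"array"}},"required":["plan"]}

```bash
ls; mkdir -p pics; python3 - <<'E'
from workcell import manip, optics
import cv2
print(manip.get_obs(), manip.grip_point_offset)
for n in ("scene","top","wrist"):
    p,d=optics.get_image(n); cv2.imwrite(f"pics/a_{n}.png",p[:,:,::-1])
    c=optics.camera_params(n); print(n,c)
E
```

```text
pics
{'t': 0.0, 'joints': array([-1.36401021e+00,  5.33288817e-02,  1.61429200e+00,  1.85996168e-05,
        1.47600667e+00, -1.18981266e-01]), 'qvel': array([-0.00120065,  0.00129792, -0.00097489,  0.00018903,  0.00073212,
        0.00028119]), 'joint_efforts': array([ 1.56382477e-03, -3.93680656e+01, -3.70173240e+01, -1.27363428e-04,
        7.14629365e-03, -1.22418694e-06]), 'position': array([ 0.19991   , -0.59150856,  0.23008156]), 'orientation': array([-3.14133273e+00,  2.01831454e-03, -1.24503046e+00]), 'force': array([-0.36547096, -0.49955619, -0.09507383]), 'moment': array([ 0.05274394, -0.05774002, -0.04035306]), 'opening': 1.0015462032792661} 0.0187
scene {'K': array([[495.46540305,   0.        , 326.29900296],
       [  0.        , 495.46540305, 197.78022024],
       [  0.        ,   0.        ,   1.        ]]), 'R': array([[-0.87258778,  0.48840844,  0.0069109 ],
       [ 0.33920315,  0.61607768, -0.71090753],
       [-0.35147089, -0.61798503, -0.70325153]]), 't': array([ 0.41487779, -0.08979257,  1.66908191])}
top {'K': array([[375.96286301,   0.        , 316.33949478],
       [  0.        , 375.96286301, 202.71725917],
       [  0.        ,   0.        ,   1.        ]]), 'R': array([[ 0.06577805, -0.99783362, -0.00114667],
       [-0.97667973, -0.06414812, -0.20489444],
       [ 0.204377  ,  0.01459748, -0.97878341]]), 't': array([-0.02607799,  0.48318135,  1.33576103])}
wrist {'K': array([[326.25455163,   0.        , 317.19213801],
       [  0.        , 326.25455163, 202.98554664],
       [  0.        ,   0.        ,   1.        ]]), 'R': array([[ 0.32106958, -0.9470548 , -0.00123437],
       [-0.91393155, -0.31018134,  0.26175686],
       [-0.24828097, -0.08291404, -0.96513306]]), 't': array([-0.6237703 , -0.03351788,  0.37818715])}
```

View pics/a_scene.png

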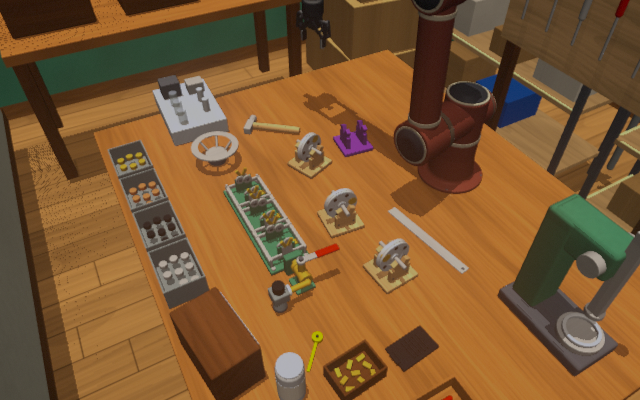

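View pics/a_top.png

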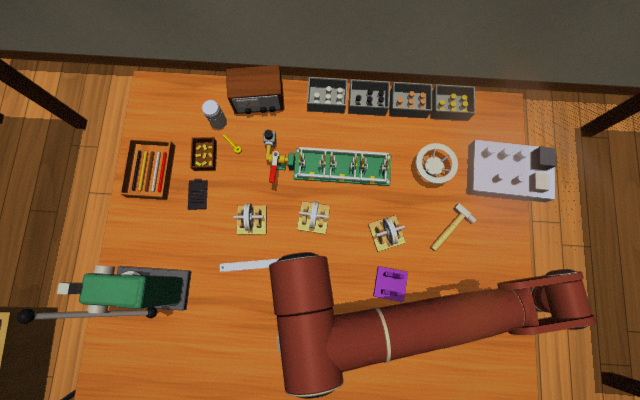

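View pics/a_wrist.png

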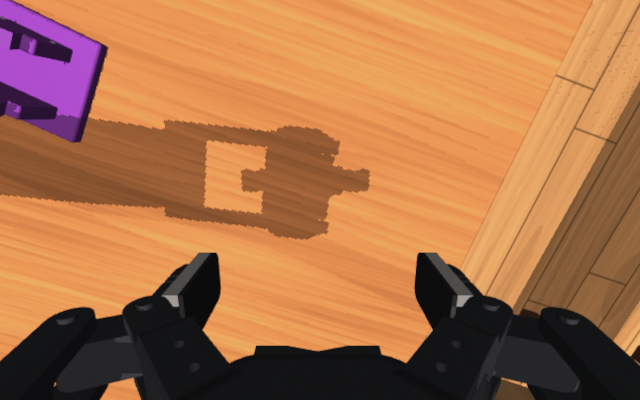

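```bash
cat > h.py <<'E'
from workcell import manip, optics
import cv2, numpy as np
def grab(n,tag=None):
    c=optics.camera_params(n); p,d=optics.get_image(n)
    if tag: cv2.imwrite(f"pics/{tag}.png",p[:,:,::-1]); np.savez(f"pics/{tag}.npz",p=p,d=d,K=c['K'],R=c['R'],t=c['t'])
    return p,d,c
def load(tag):
    z=np.load(f"pics/{tag}.npz"); return z['p'],z['d'],{k:z[k] for k in 'KRt'}
def cloud(d,c):
    K,R,t=c['K'],c['R'],c['t']
    v,u=np.mgrid[:d.shape[0],:d.shape[1]]
    P=np.stack([(u-K[0,2])/K[0,0]*d,(v-K[1,2])/K[1,1]*d,d],-1)
    return (P-t)@R   # R^T(P-t)
def onplane(u,v,z,c):
    K,R,t=c['K'],c['R'],c['t']
    r=R.T@np.array([(u-K[0,2])/K[0,0],(v-K[1,2])/K[1,1],1]); o=-R.T@t
    return o+r*(z-o[2])/r[2]
def proj(X,c):
    Q=c['R']@np.asarray(X,float)+c['t']; q=c['K']@Q; return q[:2]/q[2]
def ortho(p,d,c,x0,x1,y0,y1,zmin=0.0,res=0.001,zmax=1):
    """orthographic top map: rows = +x up, cols = -y to the right"""
    P=cloud(d,c); H=int((x1-x0)/res); W=int((y1-y0)/res)
    im=np.zeros((H,W,3),np.uint8); zz=np.full((H,W),-1.)
    m=(d>0)&(P[...,2]>zmin)&(P[...,2]<zmax)
    r=((x1-P[...,0])/res).astype(int); q=((y1-P[...,1])/res).astype(int)
    m&=(r>=0)&(r<H)&(q>=0)&(q<W)
    o=np.argsort(P[...,2][m]); im[r[m][o],q[m][o]]=p[m][o]; zz[r[m][o],q[m][o]]=P[...,2][m][o]
    return im,zz
def st():
    s=manip.get_obs(); print('t',round(s['t'],2),'pos',np.round(s['position'],4),'rpy',np.round(s['orientation'],4),'q',np.round(s['joints'],3),'F',np.round(s['force'],1),'op',round(s['opening'],3)); return s
E
python3 - <<'E'
from h import *
p,d,c=grab("top","b_top")
cr=p[120:320,190:480]; cv2.imwrite("pics/b_crop.png",cv2.resize(cr[:,:,::-1],None,fx=2.75,fy=2.75,interpolation=cv2.INTER_CUBIC))
P=cloud(d,c)
for (u,v) in [(250,220),(314,217),(388,233),(295,150),(390,184),(275,157),(340,300)]: print(u,v,P[v,u])
E
```

```text
250 220 [0.40045952 0.23915017 0.07124951]
314 217 [0.41867602 0.00947918 0.11722385]
388 233 [ 0.38416744 -0.25450744  0.08474234]
295 150 [0.69931386 0.10398711 0.00309267]
390 184 [ 0.58782248 -0.2733094  -0.00440652]
275 157 [0.63185383 0.16581671 0.10450962]
340 300 [ 0.14066282 -0.10242731  0.00659619]
```

View pics/b_crop.png

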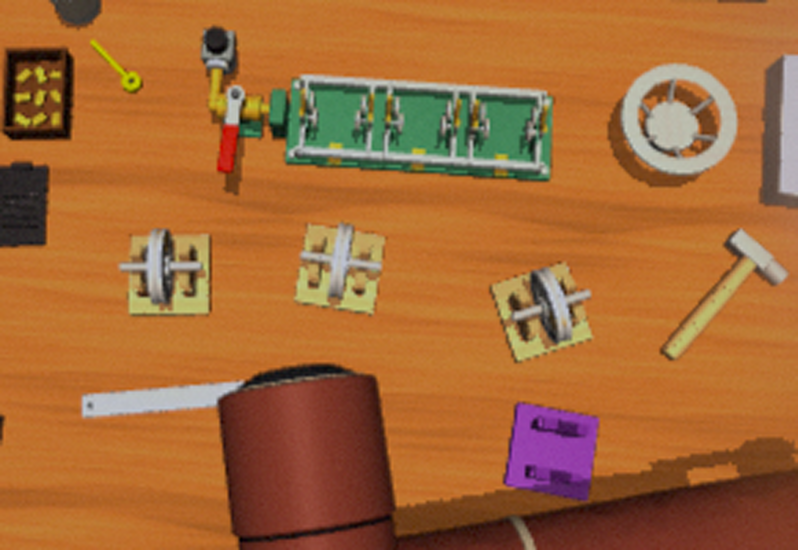

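```bash
cat >> h.py <<'E'
def carriers(p,d,c,rois):
    """base rectangle fit from pixels with height 5..25 mm and light-wood colour; rois: list of (cx,cy) world"""
    P=cloud(d,c); out=[]
    hsv=cv2.cvtColor(p,cv2.COLOR_RGB2HSV)
    for (cx,cy) in rois:
        m=(abs(P[...,0]-cx)<.11)&(abs(P[...,1]-cy)<.11)&(P[...,2]>.006)&(P[...,2]<.15)&(d>0)
        pts=P[m]; 
        lo=pts[(pts[:,2]<.024)][:,:2].astype(np.float32)
        r=cv2.minAreaRect((lo*1000)); out.append((r,m.sum()))
    return out
E
python3 - <<'E'
from h import *
p,d,c=load("b_top")
P=cloud(d,c)
# table height bias
m=(d>0)&(abs(P[...,2])<.02)&(P[...,0]>.3)&(P[...,0]<.5)&(abs(P[...,1])<.4)
print('table z',np.median(P[...,2][m]))
for r in carriers(p,d,c,[(.4,.24),(.41,.01),(.37,-.25)]): print('carrier',r)
hsv=cv2.cvtColor(p,cv2.COLOR_RGB2HSV)
g=(hsv[...,0]>50)&(hsv[...,0]<85)&(hsv[...,1]>100)&(P[...,1]<.12)&(P[...,1]>-.4)&(P[...,2]<.03)&(P[...,0]>.4)
print('stand',cv2.minAreaRect((P[g][:,:2]*1000).astype(np.float32)),g.sum(),np.median(P[g][:,2]))
rd=((hsv[...,0]<5)|(hsv[...,0]>175))&(hsv[...,1]>180)&(P[...,2]>.08)&(abs(P[...,0]-.6)<.12)&(abs(P[...,1]-.16)<.1)
q=P[rd]; print('handle',q.mean(0),cv2.minAreaRect((q[:,:2]*1000).astype(np.float32)))
im,zz=ortho(p,d,c,.25,.8,-.4,.3,zmin=.003,res=.0035)
cv2.imwrite("pics/b_o.png",cv2.resize(im[:,:,::-1],None,fx=4,fy=4,interpolation=cv2.INTER_NEAREST))
E
```

```text
table z 0.0004650052143383217
carrier (((396.9288024902344, 238.8274688720703), (203.8031768798828, 207.01748657226562), 84.71549224853516), np.int64(929))
carrier (((410.2146301269531, 9.583633422851562), (215.6381072998047, 218.7785186767578), 0.23584242165088654), np.int64(913))
carrier (((366.88983154296875, -251.86509704589844), (217.34335327148438, 210.48826599121094), 2.4810938835144043), np.int64(991))
stand ((638.5520629882812, -75.14112854003906), (382.003662109375, 116.88443756103516), 89.84762573242188) 1528 0.011956015606448446
handle [0.56889168 0.16950607 0.10693974] ((626.1800537109375, 177.80783081054688), (178.4183807373047, 28.642112731933594), 8.799283027648926)
```

View pics/b_o.png

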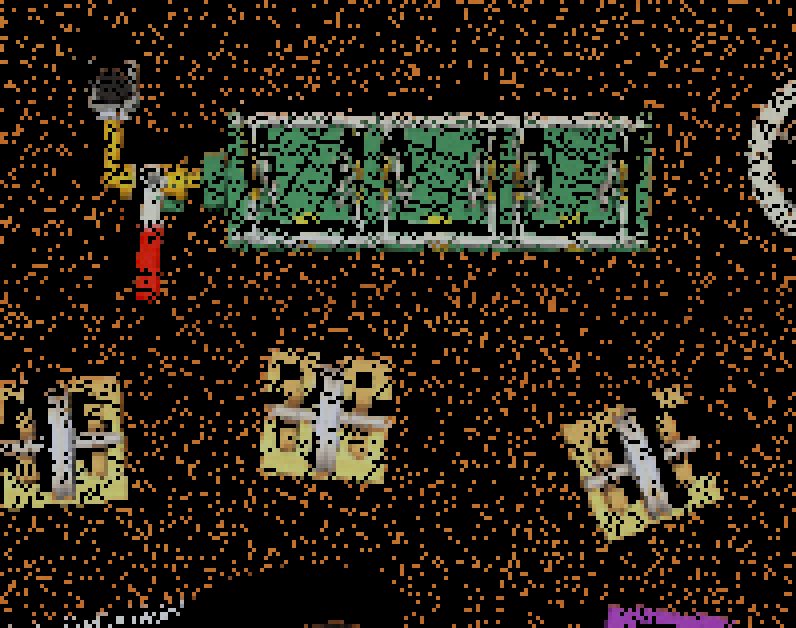

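```bash
cat >> h.py <<'E'
def move(x,y,z,yaw_deg,s=None):
    """tool-frame shift (mm) and turn (deg) to reach target"""
    s=s or manip.get_obs(); p=s['position']; yw=s['orientation'][2]
    d=np.array([x,y,z])-p
    tx=np.array([np.cos(yw),np.sin(yw),0]); ty=np.array([np.sin(yw),-np.cos(yw),0])
    turn=-((yaw_deg-np.degrees(yw)+180)%360-180)
    print('shift',np.round([d@tx*1000,d@ty*1000,-d[2]*1000],1),'turn',round(turn,1))
E
python3 - <<'E'
from h import *
s=st(); c=optics.camera_params('wrist'); o=-c['R'].T@c['t']; print(o)
yw=s['orientation'][2];R=np.array([[np.cos(yw),np.sin(yw),0],[np.sin(yw),-np.cos(yw),0],[0,0,-1]])
print('cam in tool',R.T@(o-s['position']),'fwd',R.T@c['R'][2])
move(.42,-.05,.42,90)
E
```

```text
t 0.2 pos [ 0.2    -0.5917  0.2305] rpy [-3.1414e+00  1.3000e-03 -1.2449e+00] q [-1.364  0.053  1.614 -0.     1.476 -0.119] F [ 0.7 -0.9 -0.3] op 0.998
[ 0.26354737 -0.56983243  0.37318715]
cam in tool [-0.00038679 -0.06723102 -0.14265432] fwd [-6.31285858e-04  2.61793470e-01  9.65123713e-01]
shift [-442.8 -381.9 -189.5] turn -161.3
```

{"op": "play_rows", "data": {"plan": [[-440,-380,-190,-161,1],[-440,-380,-190,-161,1],[-440,-380,-190,-161,1],[-440,-380,-190,-161,1],[-440,-380,-190,-161,1],[-440,-380,-190,-161,1],[-440,-380,-190,-161,1],[-440,-380,-190,-161,1]]}}

```text
t: 0.87
position: [0.3196, -0.2967, 0.3353]
orientation: [3.142, -0.0, -0.239]
force: [1.0, -1.0, 0.3]
opening: 1.001
```

```bash
python3 - <<'E'
from h import *
s=st();move(.42,-.05,.42,90)
E
```

```text
t 0.87 pos [ 0.3196 -0.2967  0.3353] rpy [ 3.1416e+00 -3.0000e-04 -2.3950e-01] q [-0.919 -0.456  1.881  0.     1.716 -0.68 ] F [ 1.  -1.   0.3] op 1.001
shift [  39.  -263.5  -84.7] turn -103.7
```

{"op": "play_rows", "data": {"plan": [[39,-264,-85,-104,1],[39,-264,-85,-104,1],[39,-264,-85,-104,1],[39,-264,-85,-104,1],[39,-264,-85,-104,1],[39,-264,-85,-104,1],[39,-264,-85,-104,1],[39,-264,-85,-104,1]]}}

```text
t: 1.53
position: [0.4227, -0.0479, 0.4223]
orientation: [3.139, -0.003, 0.768]
force: [0.6, -0.4, 0.1]
opening: 1.001
```

```bash
python3 - <<'E'
from h import *
s=st();move(.42,-.05,.42,90)
E
```

```text
t 1.53 pos [ 0.4227 -0.0479  0.4223] rpy [ 3.1393 -0.0034  0.7684] q [-0.289 -0.472  1.751  0.002  1.859 -1.057] F [ 0.6 -0.4  0.1] op 1.001
shift [-3.4 -0.4  2.3] turn -46.0
```

{"op": "play_rows", "data": {"plan": [[0,0,0,-46,1],[0,0,0,-46,1],[0,0,0,-46,1],[0,0,0,-46,1],[0,0,0,-46,1],[0,0,0,-46,1],[0,0,0,-46,1],[0,0,0,-46,1]]}}

```text
t: 2.2
position: [0.4213, -0.0519, 0.4197]
orientation: [-3.141, -0.0, 1.559]
force: [0.4, -0.1, -0.8]
opening: 1.0
```

```bash
python3 - <<'E'
from h import *
s=st()
p,d,c=grab("wrist","c_w")
p,d,c=grab("top","c_t")
E
```

```text
t 2.2 pos [ 0.4213 -0.0519  0.4197] rpy [-3.1414e+00 -1.0000e-04  1.5586e+00] q [-0.298 -0.472  1.755  0.     1.859 -1.857] F [ 0.4 -0.1 -0.8] op 1.0
```

View pics/c_w.png

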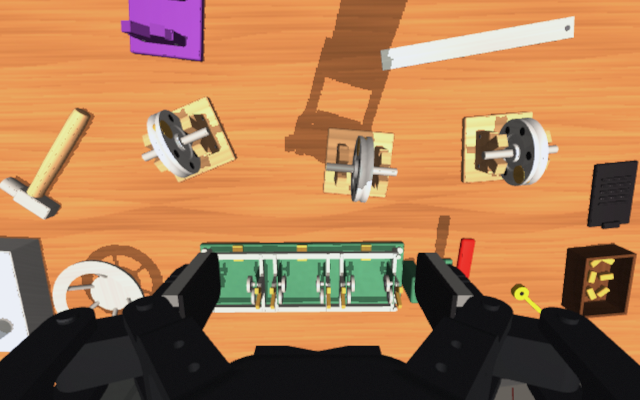

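```bash
python3 - <<'E'
from h import *
from scipy import ndimage
for tag in ("c_w","c_t"):
    p,d,c=load(tag); P=cloud(d,c)
    m=(d>0)&(abs(P[...,2])<.02)&(P[...,0]>.3)&(P[...,0]<.5)&(abs(P[...,1])<.4)
    print(tag,'table z',np.median(P[...,2][m]),P[...,2][m].std())
    for cx,cy in [(.4,.24),(.415,.01),(.37,-.25)]:
        m=(abs(P[...,0]-cx)<.09)&(abs(P[...,1]-cy)<.09)&(P[...,2]>.092)&(P[...,2]<.14)&(d>0)
        q=P[m]; r=cv2.minAreaRect((q[:,:2]*1000).astype(np.float32)); print('wheel',np.round(r[0],1),np.round(r[1],1),round(r[2],1),m.sum(),'zmax',q[:,2].max())
        m=(abs(P[...,0]-cx)<.09)&(abs(P[...,1]-cy)<.09)&(P[...,2]>.009)&(P[...,2]<.02)&(d>0)
        m=ndimage.binary_opening(m,iterations=1)
        q=P[m]; r=cv2.minAreaRect((q[:,:2]*1000).astype(np.float32)); print(' base',np.round(r[0],1),np.round(r[1],1),round(r[2],1),m.sum())
E
```

```text
c_w table z -4.72442760544728e-05 0.004407013666966562
wheel [411.2 249. ] [91. 21.] 4.4 1473 zmax 0.12478510884510903
 base [411.8 248.4] [110.1 109.7] 4.5 1650
wheel [434.8  14.9] [18.4 91. ] 84.8 917 zmax 0.12451051596763632
 base [435.2  17. ] [109.8 110.2] 84.8 1662
wheel [ 394.4 -259.7] [91.6 19.8] 21.1 1302 zmax 0.12532977080843324
 base [ 394. -259.] [110.  109.9] 21.2 1533
c_t table z 0.0003622673083137077 0.005215672922172021
wheel [413.  237.8] [90.4 36.6] 3.5 152 zmax 0.1260034430845392
 base [413.6 244.9] [110.1 109. ] 5.8 238
wheel [454.9   6.5] [50.8 37.9] 38.1 62 zmax 0.12450242887900358
 base [471.8  -6.2] [74.7 35.5] 83.5 77
wheel [ 393.9 -262.9] [91.8 19.3] 21.2 168 zmax 0.12696493439342885
 base [ 394.9 -261.6] [109.8 108.1] 20.7 290
```

```bash
python3 - <<'E'
from h import *
from scipy import ndimage
p,d,c=load("c_w"); P=cloud(d,c); hsv=cv2.cvtColor(p,cv2.COLOR_RGB2HSV)
g=(d>.3)&(P[...,2]>.007)&(P[...,2]<.017)&(abs(P[...,0]-.65)<.12)&(P[...,1]<.12)&(P[...,1]>-.29)
g=ndimage.binary_opening(g)
print(cv2.minAreaRect((P[g][:,:2]*1000).astype(np.float32)))
rd=((hsv[...,0]<5)|(hsv[...,0]>175))&(hsv[...,1]>170)&(P[...,2]>.09)&(P[...,2]<.12)&(d>.3)
q=P[rd];print(cv2.minAreaRect((q[:,:2]*1000).astype(np.float32)),q.mean(0))
cr=p[225:330,190:490]; cv2.imwrite("pics/c_cr.png",cv2.resize(cr[:,:,::-1],None,fx=2.6,fy=2.6,interpolation=cv2.INTER_CUBIC))
h=(d>.3)&(P[...,2]>.085)&(P[...,2]<.11)&(abs(P[...,0]-.65)<.12)&(P[...,1]<.12)&(P[...,1]>-.29)
v,u=np.nonzero(h)
lab,n=ndimage.label(h)
for i in range(1,n+1):
    q=P[lab==i]
    if len(q)>2: print(np.round(q.mean(0),4),len(q),q[:,2].max().round(3))
E
```

```text
((641.0245361328125, -75.76519775390625), (380.8203125, 124.55748748779297), 89.83207702636719)
((567.2611083984375, 170.73321533203125), (19.820308685302734, 60.671241760253906), 86.98893737792969) [0.56324727 0.17092331 0.1069587 ]
[0.6285 0.0799 0.0914] 30 0.096
[ 0.6269 -0.1504  0.0909] 29 0.094
[ 0.6266 -0.1268  0.0918] 25 0.095
[ 0.6269 -0.0353  0.0926] 24 0.095
[ 0.6273 -0.0112  0.0924] 24 0.095
[ 0.6533 -0.1511  0.0906] 37 0.094
[ 0.6532 -0.1267  0.0904] 38 0.095
[ 0.6527 -0.0353  0.0905] 34 0.095
[ 0.6532 -0.0111  0.091 ] 33 0.095
[0.6542 0.0801 0.0903] 41 0.095
```

View pics/c_cr.png

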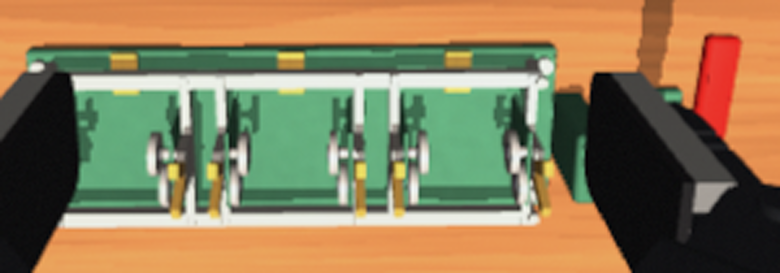

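```bash
python3 - <<'E'
from h import *
st();move(.411,.249,.20,94.4)
E
```

```text
t 2.3 pos [ 0.4213 -0.052   0.4197] rpy [-3.1414e+00 -1.0000e-04  1.5562e+00] q [-0.298 -0.472  1.755  0.     1.859 -1.855] F [ 0.1 -0.8 -0.5] op 0.996
shift [300.8 -14.7 219.7] turn -5.2
```

{"op": "play_rows", "data": {"plan": [[301,-15,220,-5,0.2],[301,-15,220,-5,0.2],[301,-15,220,-5,0.2],[301,-15,220,-5,0.2],[301,-15,220,-5,0.2],[301,-15,220,-5,0.2],[301,-15,220,-5,0.2],[301,-15,220,-5,0.2]]}}

```text
t: 2.97
position: [0.4109, 0.2188, 0.2223]
orientation: [3.141, -0.0, 1.644]
force: [0.9, 0.0, 0.4]
opening: 0.602
```

{"op": "play_rows", "data": {"plan": [[28,-1,20,0,0.2],[28,-1,20,0,0.2],[28,-1,20,0,0.2],[28,-1,20,0,0.2],[28,-1,20,0,0.2],[28,-1,20,0,0.2],[28,-1,20,0,0.2],[28,-1,20,0,0.2]]}}

```text
t: 3.63
position: [0.409, 0.2444, 0.2042]
orientation: [3.14, -0.0, 1.644]
force: [-0.5, 0.3, 0.0]
opening: 0.601
```

```bash
cat >> h.py <<'E'
def wheelfit(P,d,cx,cy,z0=.092,z1=.135,rad=.09):
    m=(np.hypot(P[...,0]-cx,P[...,1]-cy)<rad)&(P[...,2]>z0)&(P[...,2]<z1)&(d>0.02)
    q=P[m]; r=cv2.minAreaRect((q[:,:2]*1000).astype(np.float32)); a=r[2]
    if r[1][0]<r[1][1]: a-=90
    print('wheel',np.round(r[0],1),np.round(r[1],1),'disc dir deg',round(a,1),m.sum(),'zmax',q[:,2].max().round(4)); return r
def basefit(P,d,cx,cy,z0=.009,z1=.02,rad=.09):
    from scipy import ndimage
    m=(abs(P[...,0]-cx)<rad)&(abs(P[...,1]-cy)<rad)&(P[...,2]>z0)&(P[...,2]<z1)&(d>.02)
    m=ndimage.binary_opening(m); q=P[m]; r=cv2.minAreaRect((q[:,:2]*1000).astype(np.float32)); a=(r[2]+45)%90-45
    print('base',np.round(r[0],1),np.round(r[1],1),'dir',round(a,1),m.sum())
E
python3 - <<'E'
from h import *
st();move(.411,.249,.20,94.4)
p,d,c=grab("wrist","d_w"); P=cloud(d,c)
wheelfit(P,d,.411,.249);basefit(P,d,.411,.249)
E
```

```text
t 3.63 pos [0.409  0.2444 0.2042] rpy [ 3.1400e+00 -5.0000e-04  1.6436e+00] q [ 0.382 -0.299  1.979 -0.     1.46  -1.261] F [-0.5  0.3  0. ] op 0.601
shift [4.4 2.3 4.2] turn -0.2
wheel [411.8 249.2] [91.1 18.2] disc dir deg 4.5 2686 zmax 0.1248
base [412.6 249.5] [110.4 110.2] dir 4.6 4680
```

View pics/d_w.png

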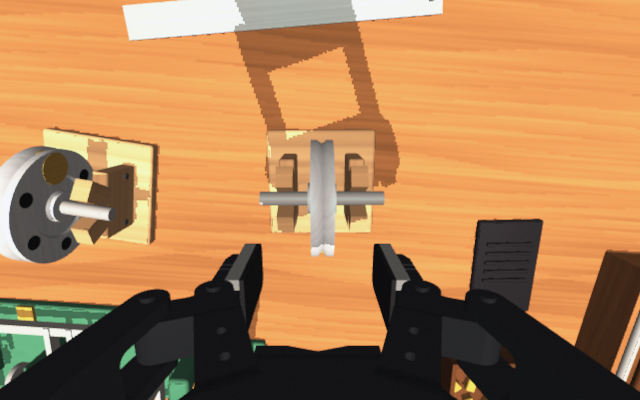

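{"op": "play_rows", "data": {"plan": [[5,3,40,0,0.0],[5,3,80,0,0.0],[5,3,110,0,0.0],[5,3,110,0,0.0],[5,3,110,0,0.0],[5,3,110,0,-1],[5,3,110,0,-1],[5,3,110,0,-1]]}}

```text
t: 4.35
position: [0.4132, 0.2499, 0.0967]
orientation: [3.137, 0.001, 1.645]
force: [0.0, -5.2, 4.5]
opening: 0.202
```

{"op": "play_rows", "data": {"plan": [[0,0,0,0,-1],[0,0,0,0,-1],[0,0,0,0,-1],[0,0,-30,0,-1],[0,0,-60,0,-1],[0,0,-110,0,-1],[0,0,-110,0,-1],[0,0,-110,0,-1]]}}

```text
t: 5.02
position: [0.4134, 0.2514, 0.2085]
orientation: [3.132, -0.004, 1.645]
force: [-0.2, 0.6, -5.0]
opening: 0.2
```

```bash
python3 - <<'E'
from h import *
st()
p,d,c=grab("wrist","e_w"); P=cloud(d,c)
move(.641,.0344,.225,89.75)
E
```

```text
t 5.02 pos [0.4134 0.2514 0.2085] rpy [ 3.1322 -0.0037  1.6452] q [ 3.920e-01 -2.880e-01  1.964e+00  1.000e-03  1.456e+00 -1.253e+00] F [-0.2  0.6 -5. ] op 0.2
shift [-232.6  212.6  -20.1] turn 4.5
```

View pics/e_w.png

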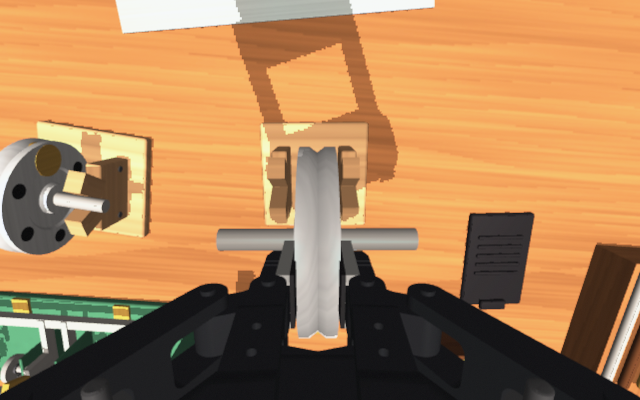

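```bash
cat >> h.py <<'E'
def held(d,c,s):
    """spindle of held wheel in tool frame (mm), x along the jaws"""
    from scipy.spatial.transform import Rotation as Ro
    P=cloud(d,c); R=Ro.from_euler('xyz',s['orientation']).as_matrix()
    T=(P-s['position'])@R*1000
    m=(d>.05)&(abs(T[...,1])<25)&(T[...,2]>5)&(T[...,2]<32)&(abs(T[...,0])<60)
    q=T[m]; o=q[abs(q[:,0])>25]
    for sg in(-1,1):
        w=o[o[:,0]*sg>0]
        # circle radius 6 fit about the axis in y,z
        from scipy.optimize import least_squares
        f=least_squares(lambda a:np.hypot(w[:,1]-a[0],w[:,2]-a[1])-6,[w[:,1].mean(),w[:,2].mean()+4],loss='soft_l1')
        print('side',sg,'n',len(w),'axis y,z',np.round(f.x,1),'end x',np.round(np.percentile(w[:,0]*sg,99)*sg,1))
E
python3 - <<'E'
from h import *
s=st(); p,d,c=grab("wrist"); held(d,c,s)
E
```

```text
t 5.07 pos [0.4117 0.2506 0.2049] rpy [ 3.1380e+00 -1.6000e-03  1.6452e+00] q [ 0.392 -0.286  1.968  0.     1.456 -1.253] F [-0.2 -0.6 -5. ] op 0.195
side -1 n 1126 axis y,z [-0.2 22.8] end x -51.8
side 1 n 1226 axis y,z [-0.5 23.2] end x 53.7
```

```bash
python3 - <<'E'
from h import *
move(.6412,.0335,.205,89.75)
E
```

```text
shift [-233.   214.1   -2.7] turn 4.5
```

{"op": "play_rows", "data": {"plan": [[-30,27,0,1,-1],[-60,55,0,2,-1],[-90,82,0,3,-1],[-120,110,0,4,-1],[-148,136,0,4.5,-1],[-177,163,0,4.5,-1],[-205,188,0,4.5,-1],[-233,214,0,4.5,-1]]}}

```text
t: 5.78
position: [0.6407, 0.0322, 0.1984]
orientation: [-3.134, -0.001, 1.566]
force: [-0.4, 1.2, -4.1]
opening: 0.201
```

{"op": "play_rows", "data": {"plan": [[0,0,0,0,-1],[0,0,0,0,-1],[0,0,0,0,-1],[0,0,0,0,-1],[0,0,0,0,-1],[0,0,0,0,-1],[0,0,0,0,-1],[0,0,0,0,-1]]}}

```text
t: 6.45
position: [0.6415, 0.0342, 0.2036]
orientation: [3.141, 0.0, 1.567]
force: [-0.2, -0.2, -5.3]
opening: 0.197
```

```bash
python3 - <<'E'
from h import *
s=st();move(.6412,.0335,.107,89.75)
p,d,c=grab("wrist","f_w");held(d,c,s); P=cloud(d,c)
from scipy import ndimage
h=(d>.05)&(P[...,2]>.087)&(P[...,2]<.11)&(abs(P[...,0]-.65)<.12)&(P[...,1]<.12)&(P[...,1]>-.29)
lab,n=ndimage.label(h)
for i in range(1,n+1):
    q=P[lab==i]
    if len(q)>8: print(np.round(q.mean(0),4),len(q),q[:,2].max().round(3))
E
```

```text
t 6.45 pos [0.6415 0.0342 0.2036] rpy [3.1411 0.     1.5673] q [-0.063  0.11   1.598 -0.     1.432 -1.63 ] F [-0.2 -0.2 -5.3] op 0.197
shift [-0.7 -0.3 96.6] turn 0.1
side -1 n 1117 axis y,z [-0.2 23. ] end x -51.6
side 1 n 1207 axis y,z [-0.3 23.3] end x 53.8
[ 0.6286 -0.1502  0.0917] 170 0.096
[ 0.6287 -0.1264  0.0918] 159 0.096
[ 0.629  -0.0349  0.0922] 128 0.096
[ 0.6289 -0.0111  0.0923] 121 0.096
[0.6295 0.0801 0.0924] 111 0.097
[ 0.655  -0.1505  0.0915] 174 0.096
[ 0.6551 -0.1267  0.0914] 166 0.096
[ 0.6552 -0.0114  0.0919] 124 0.096
[ 0.6553 -0.0351  0.0918] 133 0.096
[0.6556 0.0802 0.0919] 120 0.096
```

View pics/f_w.png

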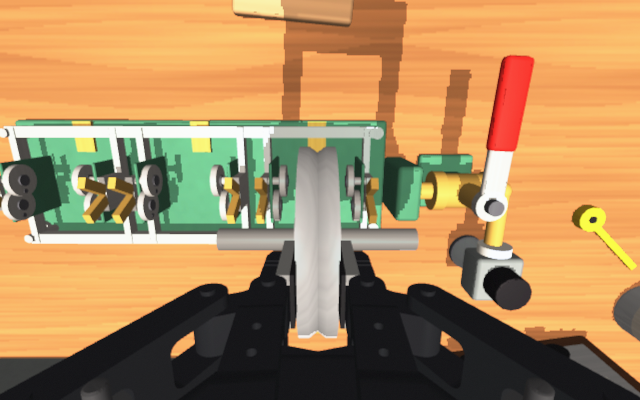

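{"op": "play_rows", "data": {"plan": [[-1,1,25,0,-1],[-1,1,50,0,-1],[-1,1,70,0,-1],[-1,1,80,0,-1],[-1,1,87,0,-1],[-1,1,91,0,-1],[-1,1,94,0,-1],[-1,1,95,0,-1]]}}

```text
t: 7.17
position: [0.6434, 0.0326, 0.1093]
orientation: [3.14, 0.0, 1.567]
force: [0.0, -0.1, -4.4]
opening: 0.201
```

```bash
python3 - <<'E'
from h import *
s=st()
E
```

```text
t 7.17 pos [0.6434 0.0326 0.1093] rpy [3.1398e+00 1.0000e-04 1.5666e+00] q [-0.065  0.196  1.667  0.     1.277 -1.631] F [ 0.  -0.1 -4.4] op 0.201
```

{"op": "play_rows", "data": {"plan": [[0,0,2,0,-1],[0,0,2,0,-1],[0,0,2,0,-0.2],[0,0,2,0,-0.2],[0,0,2,0,-0.2],[0,0,-10,0,-0.2],[0,0,-40,0,0],[0,0,-80,0,0]]}}

```text
t: 7.83
position: [0.6404, 0.0327, 0.1859]
orientation: [-3.134, -0.0, 1.567]
force: [1.1, 0.8, -0.3]
opening: 0.5
```

```bash
python3 - <<'E'
from h import *
s=st(); p,d,c=grab("wrist","g_w");P=cloud(d,c); wheelfit(P,d,.642,.034,z0=.104,z1=.148)
move(.42,-.06,.24,84.8)
E
```

```text
t 7.83 pos [0.6404 0.0327 0.1859] rpy [-3.1344e+00 -4.0000e-04  1.5666e+00] q [-0.065  0.126  1.612 -0.     1.411 -1.631] F [ 1.1  0.8 -0.3] op 0.5
wheel [641.1  33.6] [18.  87.6] disc dir deg -0.2 3385 zmax 0.1364
shift [ -93.4 -226.   -40.6] turn 5.0
```

View pics/g_w.png

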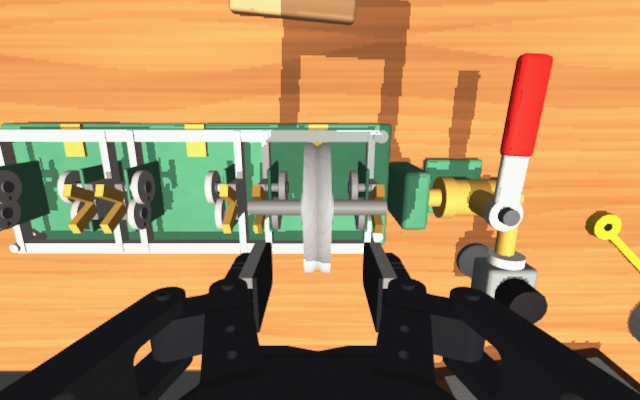

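```bash
python3 - <<'E'
from h import *
move(.435,.015,.21,84.8)
E
```

```text
shift [ -18.4 -211.3  -10.6] turn 5.0
```

{"op": "play_rows", "data": {"plan": [[-2,-30,-11,1,0],[-5,-60,-11,2,0],[-8,-90,-11,3,0],[-11,-120,-11,4,0],[-14,-150,-11,5,0],[-17,-180,-11,5,0],[-18,-211,-11,5,0],[-18,-211,-11,5,0]]}}

```text
t: 8.55
position: [0.4279, 0.0157, 0.1995]
orientation: [3.141, 0.0, 1.479]
force: [-0.4, -0.9, -0.7]
opening: 0.502
```

```bash
python3 - <<'E'
from h import *
s=st(); p,d,c=grab("wrist","h_w");P=cloud(d,c); wheelfit(P,d,.4348,.0149);basefit(P,d,.435,.015)
move(.4348,.0149,.094,84.8)
E
```

```text
t 8.55 pos [0.4279 0.0157 0.1995] rpy [3.1414e+00 2.0000e-04 1.4791e+00] q [-0.137 -0.431  2.085 -0.     1.487 -1.616] F [-0.4 -0.9 -0.7] op 0.502
wheel [433.9  15.2] [18.  89.2] disc dir deg -5.2 2697 zmax 0.1248
base [436.1  17.2] [110.  109.8] dir -5.2 4746
shift [ -0.3   4.6 106.2] turn -0.1
```

View pics/h_w.png

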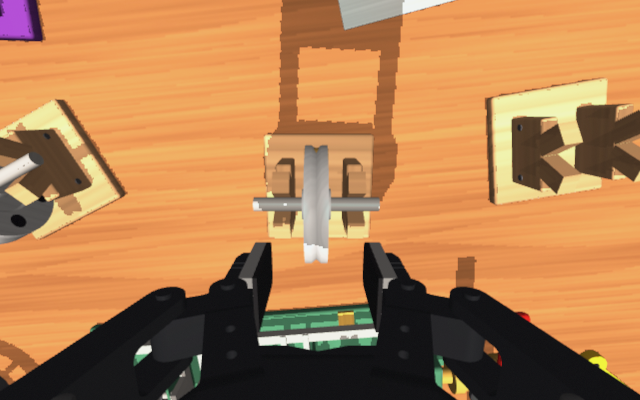

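{"op": "play_rows", "data": {"plan": [[0,4.5,35,0,0.0],[0,4.5,70,0,0.0],[0,4.5,106,0,0.0],[0,4.5,106,0,0.0],[0,4.5,106,0,0.0],[0,4.5,106,0,-1],[0,4.5,106,0,-1],[0,4.5,106,0,-1]]}}

```text
t: 9.27
position: [0.4386, 0.0142, 0.0968]
orientation: [3.136, 0.002, 1.48]
force: [-1.1, -4.2, 4.2]
opening: 0.199
```

{"op": "play_rows", "data": {"plan": [[0,0,0,0,-1],[0,0,0,0,-1],[0,0,0,0,-1],[0,0,-30,0,-1],[0,0,-60,0,-1],[0,0,-90,0,-1],[0,0,-115,0,-1],[0,0,-115,0,-1]]}}

```text
t: 9.93
position: [0.4391, 0.015, 0.2146]
orientation: [3.13, -0.0, 1.479]
force: [1.1, -0.1, -3.8]
opening: 0.199
```

```bash
python3 - <<'E'
from h import *
s=st(); p,d,c=grab("wrist","i_w");s=st();p,d,c=grab("wrist","i_w");held(d,c,s)
move(.642,-.0813,.21,89.75)
E
```

```text
t 9.93 pos [0.4391 0.015  0.2146] rpy [ 3.1304e+00 -3.0000e-04  1.4795e+00] q [-1.360e-01 -4.170e-01  2.051e+00  1.000e-03  1.497e+00 -1.616e+00] F [ 1.1 -0.1 -3.8] op 0.199
t 9.98 pos [0.4378 0.0151 0.2112] rpy [ 3.1350e+00 -3.0000e-04  1.4794e+00] q [-1.360e-01 -4.150e-01  2.055e+00  1.000e-03  1.495e+00 -1.616e+00] F [-0.1  0.  -5.7] op 0.202
side -1 n 1153 axis y,z [-2.2 23.2] end x -51.6
side 1 n 1207 axis y,z [-2.2 23.4] end x 54.0
shift [-77.4 213.8  -1.7] turn -5.0
```

View pics/i_w.png

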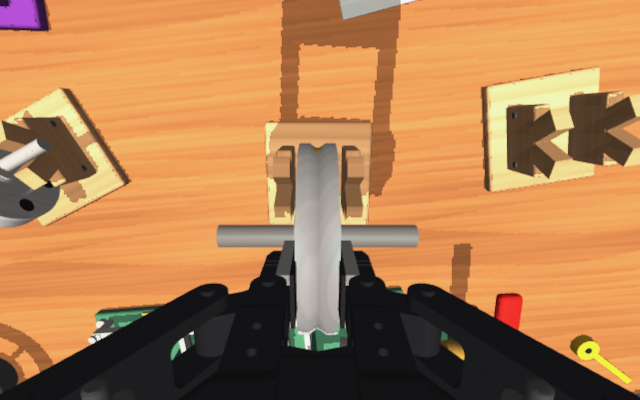

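```bash
python3 - <<'E'
from h import *
move(.6435,-.0822,.21,89.75)
E
```

```text
shift [-78.2 215.4  -1.7] turn -5.0
```

{"op": "play_rows", "data": {"plan": [[-11,31,0,-1,-1],[-22,62,0,-2,-1],[-33,93,0,-3,-1],[-44,124,0,-4,-1],[-56,155,0,-5,-1],[-67,186,0,-5,-1],[-78,205,0,-5,-1],[-78,215,0,-5,-1]]}}

```text
t: 10.7
position: [0.6431, -0.084, 0.2032]
orientation: [-3.135, -0.001, 1.565]
force: [0.1, 0.2, -5.3]
opening: 0.2
```

{"op": "play_rows", "data": {"plan": [[0,0,0,0,-1],[0,0,0,0,-1],[0,0,20,0,-1],[0,0,40,0,-1],[0,0,40,0,-1],[0,0,40,0,-1],[0,0,40,0,-1],[0,0,40,0,-1]]}}

```text
t: 11.37
position: [0.6436, -0.0821, 0.1702]
orientation: [3.139, 0.001, 1.567]
force: [0.1, 0.2, -5.1]
opening: 0.195
```

```bash
python3 - <<'E'
from h import *
s=st();move(.6435,-.0822,.1075,89.75)
p,d,c=grab("wrist","j_w");held(d,c,s); P=cloud(d,c)
from scipy import ndimage
h=(d>.05)&(P[...,2]>.087)&(P[...,2]<.11)&(abs(P[...,0]-.65)<.12)&(P[...,1]<.12)&(P[...,1]>-.29)
lab,n=ndimage.label(h)
for i in range(1,n+1):
    q=P[lab==i]
    if len(q)>30: print(np.round(q.mean(0),4),len(q),q[:,2].max().round(3))
E
```

```text
t 11.37 pos [ 0.6436 -0.0821  0.1702] rpy [3.1391e+00 6.0000e-04 1.5669e+00] q [-0.241  0.149  1.613  0.     1.377 -1.808] F [ 0.1  0.2 -5.1] op 0.195
shift [-0.1 -0.1 62.7] turn 0.0
side -1 n 1115 axis y,z [-2.4 23.4] end x -51.6
side 1 n 1209 axis y,z [-2.5 23.4] end x 53.7
[0.6362 0.0199 0.0967] 3536 0.11
[ 0.6282 -0.2424  0.0918] 212 0.096
[ 0.6284 -0.1508  0.0921] 172 0.096
[ 0.6282 -0.1271  0.0925] 151 0.096
[ 0.6287 -0.036   0.0922] 153 0.096
[ 0.6288 -0.0122  0.092 ] 168 0.095
[0.6296 0.0794 0.0916] 208 0.095
[0.6424 0.0793 0.0901] 297 0.093
[ 0.6544 -0.2425  0.0916] 218 0.096
[ 0.6525 -0.1517  0.0914] 99 0.096
[ 0.6513 -0.1273  0.0903] 71 0.095
[ 0.6518 -0.0359  0.09  ] 68 0.094
[ 0.6524 -0.0117  0.0906] 80 0.095
[0.6559 0.0794 0.0912] 227 0.096
```

View pics/j_w.png

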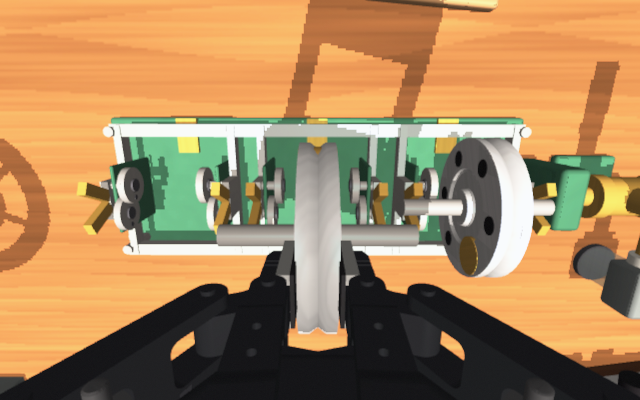

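{"op": "play_rows", "data": {"plan": [[-0.5,0.5,20,0,-1],[-0.5,0.5,38,0,-1],[-0.5,0.5,50,0,-1],[-0.5,0.5,56,0,-1],[-0.5,0.5,60,0,-1],[-0.5,0.5,62,0,-1],[-0.5,0.5,63,0,-1],[-0.5,0.5,63,0,-1]]}}

```text
t: 12.08
position: [0.6452, -0.0829, 0.1085]
orientation: [3.138, 0.001, 1.567]
force: [-0.6, 1.5, 5.4]
opening: 0.198
```

{"op": "play_rows", "data": {"plan": [[0,0,0,0,-1],[0,0,0,0,-0.2],[0,0,0,0,-0.2],[0,0,0,0,-0.2],[0,0,0,0,-0.2],[0,0,-10,0,-0.2],[0,0,-40,0,0],[0,0,-80,0,0]]}}

```text
t: 12.75
position: [0.6408, -0.0821, 0.1818]
orientation: [-3.133, -0.002, 1.567]
force: [-0.3, 0.8, 0.8]
opening: 0.5
```

```bash
python3 - <<'E'
from h import *
p,d,c=grab("wrist","k_w");P=cloud(d,c); wheelfit(P,d,.642,-.082,z0=.104,z1=.148)
st()
move(.394,-.2597,.21,111.1)
E
```

```text
wheel [641.4 -81.7] [18.  89.6] disc dir deg -0.2 3484 zmax 0.1361
t 12.8 pos [ 0.6467 -0.0835  0.1955] rpy [3.1314e+00 2.6000e-03 1.5667e+00] q [-0.242  0.132  1.589 -0.     1.41  -1.809] F [ 4.2 -0.5  7.3] op 0.498
shift [-177.3 -252.   -14.5] turn -21.3
```

View pics/k_w.png

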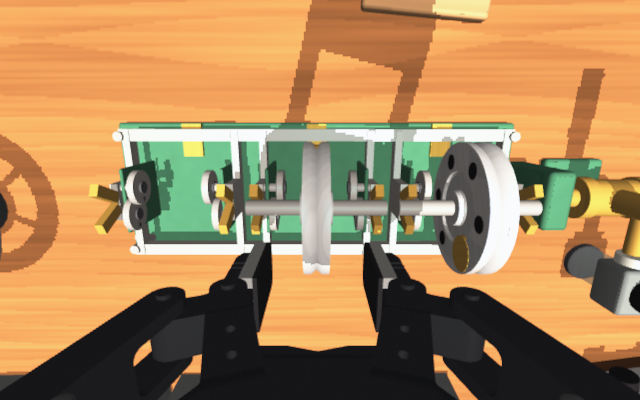

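{"op": "play_rows", "data": {"plan": [[-20,-30,-14,-2,0],[-44,-62,-14,-6,0],[-66,-94,-14,-10,0],[-88,-126,-14,-15,0],[-110,-158,-14,-19,0],[-133,-190,-14,-21,0],[-155,-222,-14,-21,0],[-177,-252,-14,-21,0]]}}

```text
t: 13.47
position: [0.3893, -0.2594, 0.2001]
orientation: [3.141, 0.002, 1.934]
force: [0.0, -0.0, -0.3]
opening: 0.503
```

```bash
python3 - <<'E'
from h import *
grab("wrist");s=st(); p,d,c=grab("wrist","l_w");P=cloud(d,c); wheelfit(P,d,.394,-.2597);basefit(P,d,.394,-.259)
st();move(.3942,-.2595,.094,111.1)
E
```

```text
t 13.52 pos [ 0.3854 -0.2628  0.2   ] rpy [-3.1373e+00  2.8000e-03  1.9286e+00] q [-0.755 -0.322  2.004 -0.005  1.459 -2.683] F [ 0.1 -3.6 -1. ] op 0.503
wheel [ 393.1 -260.7] [88.9 18.4] disc dir deg 20.8 2725 zmax 0.1247
base [ 394.3 -259.8] [109.7 110.3] dir 21.0 4706
t 13.57 pos [ 0.3878 -0.2612  0.2002] rpy [-3.1409e+00  2.1000e-03  1.9270e+00] q [-7.510e-01 -3.200e-01  2.002e+00 -2.000e-03  1.457e+00 -2.678e+00] F [ 0.2 -0.   0.3] op 0.499
shift [ -0.6   6.6 106.2] turn -0.7
```

View pics/l_w.png

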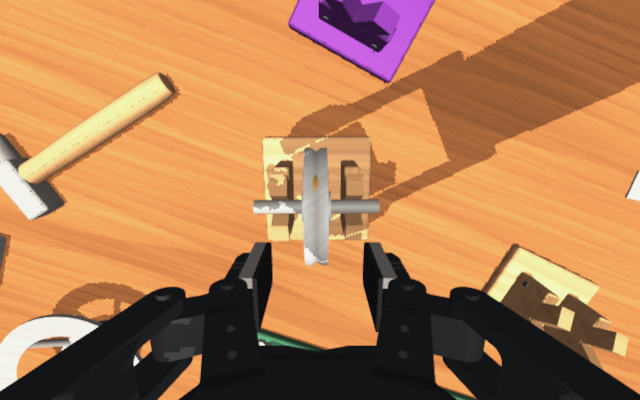

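{"op": "play_rows", "data": {"plan": [[-1,6,35,-0.5,0.0],[-1,6,70,-0.5,0.0],[-1,6,106,-0.5,0.0],[-1,6,106,-0.5,0.0],[-1,6,106,-0.5,0.0],[-1,6,106,-0.5,-1],[-1,6,106,-0.5,-1],[-1,6,106,-0.5,-1]]}}

```text
t: 14.23
position: [0.3988, -0.2591, 0.0968]
orientation: [3.139, 0.006, 1.942]
force: [0.8, -0.7, 3.8]
opening: 0.198
```

{"op": "play_rows", "data": {"plan": [[0,0,0,0,-1],[0,0,0,0,-1],[0,0,0,0,-1],[0,0,-30,0,-1],[0,0,-60,0,-1],[0,0,-90,0,-1],[0,0,-115,0,-1],[0,0,-115,0,-1]]}}

```text
t: 14.9
position: [0.399, -0.2593, 0.2145]
orientation: [3.137, 0.009, 1.942]
force: [1.7, -2.0, -4.8]
opening: 0.201
```

```bash
python3 - <<'E'
from h import *
st(); p,d,c=grab("wrist","m_w");s=st();p,d,c=grab("wrist","m_w");held(d,c,s)
P=cloud(d,c); basefit(P,d,.394,-.259)
move(.643,-.1985,.21,89.75)
E
```

```text
t 14.9 pos [ 0.399  -0.2593  0.2145] rpy [3.1367 0.0094 1.942 ] q [-0.733 -0.315  1.974  0.     1.471 -2.675] F [ 1.7 -2.  -4.8] op 0.201
t 14.95 pos [ 0.398  -0.2584  0.2111] rpy [3.1387 0.0055 1.9419] q [-0.733 -0.313  1.978  0.     1.47  -2.675] F [ 0.8  0.5 -5.6] op 0.198
side -1 n 1147 axis y,z [-4.1 23.2] end x -52.0
side 1 n 1201 axis y,z [-4.  23.1] end x 53.5
base [ 393.  -260.3] [105.9 110.2] dir 21.3 3606
shift [-34.5 250.8  -1.9] turn 21.5
```

{"op": "play_rows", "data": {"plan": [[-4,32,0,3,-1],[-8,64,0,7,-1],[-13,96,0,11,-1],[-17,128,0,15,-1],[-22,160,0,19,-1],[-26,192,0,21.5,-1],[-30,224,0,21.5,-1],[-34,253,0,21.5,-1]]}}

```text
t: 15.67
position: [0.6447, -0.1957, 0.2029]
orientation: [-3.135, -0.003, 1.567]
force: [-0.5, -0.4, -4.7]
opening: 0.196
```

{"op": "play_rows", "data": {"plan": [[0,0,0,0,-1],[0,0,0,0,-1],[0,0,20,0,-1],[0,0,40,0,-1],[0,0,40,0,-1],[0,0,40,0,-1],[0,0,40,0,-1],[0,0,40,0,-1]]}}

```text
t: 16.33
position: [0.6452, -0.1979, 0.1698]
orientation: [3.14, 0.001, 1.566]
force: [-0.2, -0.2, -4.8]
opening: 0.198
```

```bash
python3 - <<'E'
from h import *
s=st();move(.6454,-.198,.1075,89.75)
p,d,c=grab("wrist","n_w");held(d,c,s); P=cloud(d,c)
from scipy import ndimage
h=(d>.05)&(P[...,2]>.087)&(P[...,2]<.11)&(abs(P[...,0]-.65)<.12)&(P[...,1]<-.1)&(P[...,1]>-.29)
lab,n=ndimage.label(h)
for i in range(1,n+1):
    q=P[lab==i]
    if len(q)>30: print(np.round(q.mean(0),4),len(q),q[:,2].max().round(3))
E
```

```text
t 16.33 pos [ 0.6452 -0.1979  0.1698] rpy [3.1397e+00 9.0000e-04 1.5662e+00] q [-0.408  0.208  1.547 -0.     1.384 -1.974] F [-0.2 -0.2 -4.8] op 0.198
shift [-0.1  0.2 62.3] turn -0.0
side -1 n 1123 axis y,z [-4.2 23.3] end x -51.6
side 1 n 1218 axis y,z [-4.3 23.2] end x 54.0
[ 0.6279 -0.243   0.0922] 160 0.096
[ 0.6281 -0.152   0.0921] 153 0.095
[ 0.6284 -0.1281  0.092 ] 173 0.096
[ 0.6414 -0.1177  0.09  ] 753 0.093
[ 0.6506 -0.2433  0.0902] 63 0.094
[ 0.6511 -0.152   0.09  ] 62 0.094
[ 0.6518 -0.1276  0.0905] 81 0.095
```

View pics/n_w.png

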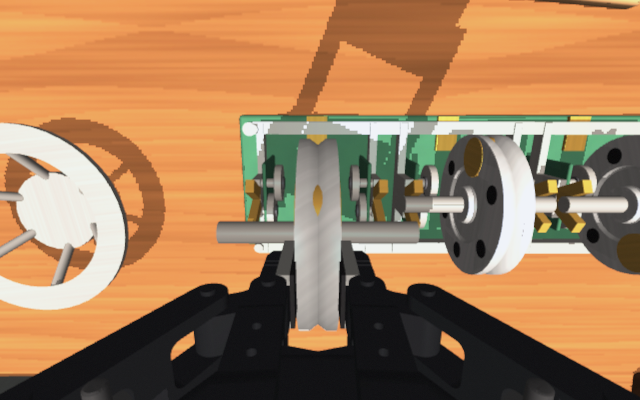

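{"op": "play_rows", "data": {"plan": [[-0.5,0,20,0,-1],[-0.5,0,38,0,-1],[-0.5,0,50,0,-1],[-0.5,0,56,0,-1],[-0.5,0,60,0,-1],[-0.5,0,62,0,-1],[-0.5,0,63,0,-1],[-0.5,0,63,0,-1]]}}

```text
t: 17.05
position: [0.6464, -0.1982, 0.1083]
orientation: [3.138, 0.001, 1.567]
force: [-0.5, 2.3, 4.4]
opening: 0.199
```

{"op": "play_rows", "data": {"plan": [[0,0,0,0,-1],[0,0,0,0,-0.2],[0,0,0,0,-0.2],[0,0,0,0,-0.2],[0,0,0,0,-0.2],[0,0,-10,0,-0.2],[0,0,-40,0,0],[0,0,-80,0,0]]}}

```text
t: 17.72
position: [0.6423, -0.1969, 0.1817]
orientation: [-3.133, -0.003, 1.566]
force: [1.1, -1.1, -0.7]
opening: 0.496
```

```bash
python3 - <<'E'
from h import *
p,d,c=grab("wrist","o_w");P=cloud(d,c); wheelfit(P,d,.642,-.198,z0=.104,z1=.148)
st()
move(.52,.12,.26,89.75)
E
```

```text
wheel [ 640.5 -196.8] [88.9 18.7] disc dir deg 0.0 3566 zmax 0.1361
t 17.77 pos [ 0.6478 -0.1992  0.1956] rpy [3.132  0.0043 1.5667] q [-0.408  0.19   1.523 -0.     1.417 -1.975] F [ 3.7 -0.9  5.9] op 0.494
shift [ 318.6 -129.1  -64.4] turn 0.0
```

View pics/o_w.png

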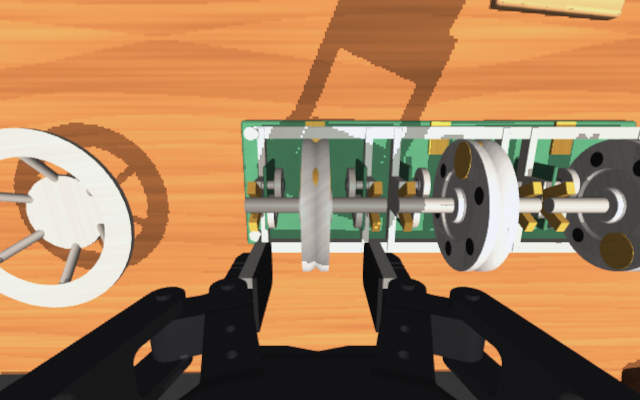

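{"op": "play_rows", "data": {"plan": [[0,-10,-30,0,0],[40,-30,-40,0,0],[80,-50,-40,0,0],[120,-70,-40,0,0],[160,-90,-40,0,0],[200,-108,-40,0,0],[240,-108,-40,0,0],[280,-108,-40,0,0]]}}

```text
t: 18.43
position: [0.5373, 0.073, 0.2265]
orientation: [3.14, 0.0, 1.566]
force: [1.3, -0.6, -0.2]
opening: 0.501
```

{"op": "play_rows", "data": {"plan": [[40,0,0,0,0],[80,0,0,0,0],[88,0,0,0,0],[88,0,0,0,0],[88,0,0,0,0],[88,0,0,0,0],[88,0,0,0,0],[88,0,0,0,0]]}}

```text
t: 19.1
position: [0.539, 0.1582, 0.2254]
orientation: [3.142, 0.0, 1.564]
force: [0.2, -0.8, 0.4]
opening: 0.5
```

```bash
cat >> h.py <<'E'
def red(p,d,c):
    P=cloud(d,c); hsv=cv2.cvtColor(p,cv2.COLOR_RGB2HSV)
    rd=((hsv[...,0]<5)|(hsv[...,0]>175))&(hsv[...,1]>170)&(P[...,2]>.101)&(P[...,2]<.115)&(d>.05)
    q=P[rd]; r=cv2.minAreaRect((q[:,:2]*1000).astype(np.float32)); print('red',r,q[:,2].mean(),len(q))
E
python3 - <<'E'
from h import *
grab("wrist");st();p,d,c=grab("wrist","p_w");red(p,d,c)
E
```

```text
t 19.15 pos [0.5389 0.1583 0.2253] rpy [-3.1416e+00  2.0000e-04  1.5646e+00] q [ 0.153 -0.094  1.768 -0.     1.468 -1.411] F [-1.   0.3  0.2] op 0.499
red ((569.4263305664062, 172.12643432617188), (20.569202423095703, 64.62393188476562), 86.93180084228516) 0.10746632064345678 1672
```

View pics/p_w.png

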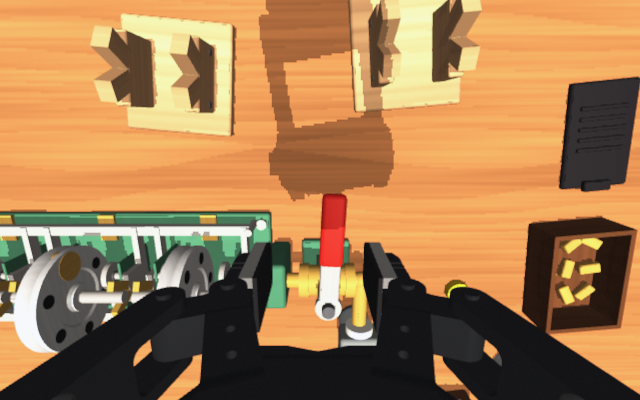

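```bash
python3 - <<'E'
from h import *
p,d,c=load("p_w");P=cloud(d,c)
print(onplane(325,312,.110,c), P[312,325],P[300,327])
cr=p[180:330,260:400]; cv2.imwrite("pics/p_cr.png",cv2.resize(cr[:,:,::-1],None,fx=4,fy=4,interpolation=cv2.INTER_CUBIC))
E
```

```text
[0.64528106 0.1656614  0.11      ] [0.64361207 0.16560352 0.112515  ] [0.63465368 0.16750314 0.10752403]
```

View pics/p_cr.png

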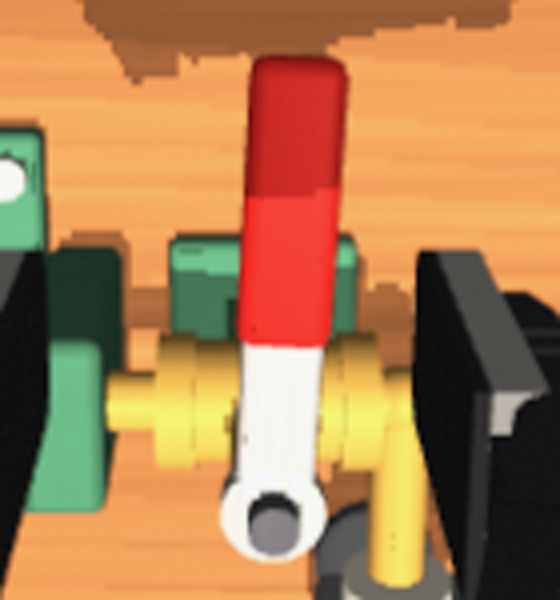

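```bash
python3 - <<'E'
from h import *
move(.563,.1724,.092,87.4)
E
```

```text
shift [ 14.   24.  133.3] turn 2.3
```

{"op": "play_rows", "data": {"plan": [[14,24,20,2,0],[14,24,50,2,0],[14,24,80,2,0],[14,24,110,2,0],[14,24,133,2,0],[14,24,133,2,0],[14,24,133,2,0],[14,24,133,2,0]]}}

```text
t: 19.87
position: [0.564, 0.1734, 0.0942]
orientation: [3.139, -0.001, 1.531]
force: [0.2, -0.2, 0.5]
opening: 0.502
```

```bash
python3 - <<'E'
from h import *
st();p,d,c=grab("wrist","q_w")
E
```

```text
t 19.87 pos [0.564  0.1734 0.0942] rpy [ 3.1391e+00 -5.0000e-04  1.5312e+00] q [ 0.172  0.092  1.81  -0.     1.237 -1.359] F [ 0.2 -0.2  0.5] op 0.502
```

View pics/q_w.png

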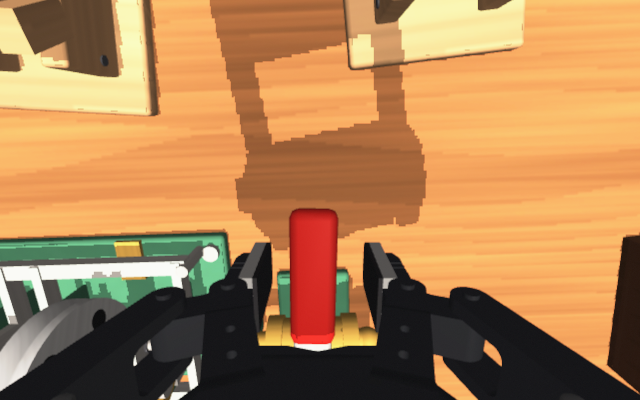

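{"op": "play_rows", "data": {"plan": [[0,0,0,0,-1],[0,0,0,0,-1],[0,0,0,0,-1],[8.4,0.4,0,6,-1],[16.6,1.7,0,12,-1],[24.7,3.9,0,18,-1],[32.5,6.9,0,24,-1],[40,10.7,0,30,-1]]}}

```text
t: 20.58
position: [0.5775, 0.2116, 0.0951]
orientation: [3.135, -0.0, 1.003]
force: [3.2, -8.5, 4.6]
opening: 0.224
```

```bash
python3 - <<'E'
from h import *
s=st()
A=np.array([.643,.1688]); r=s['position'][:2]-A; print(np.hypot(*r)*1000,np.degrees(np.arctan2(r[1],r[0])),np.degrees(s['orientation'][2])+90)
E
```

```text
t 20.58 pos [0.5775 0.2116 0.0951] rpy [ 3.1349e+00 -1.0000e-04  1.0027e+00] q [ 0.233  0.146  1.75  -0.005  1.241 -0.769] F [ 3.2 -8.5  4.6] op 0.224
78.24208694031486 146.81739062427334 147.45155569905916
```

Turning with modest force; continue.

{"op": "play_rows", "data": {"plan": [[8.3,0.4,0,6,-1],[16.5,1.7,0,12,-1],[24.5,3.9,0,18,-1],[32.3,6.9,0,24,-1],[39.7,10.6,0,30,-1],[46.7,15.2,0,36,-1],[53.2,20.4,0,42,-1],[59,26.3,0,48,-1]]}}

```text
t: 21.25
position: [0.6312, 0.2459, 0.095]
orientation: [3.135, -0.003, 0.166]
force: [0.3, -12.3, 6.0]
opening: 0.224
```

```bash
python3 - <<'E'
from h import *
s=st()
A=np.array([.643,.1688]); r=s['position'][:2]-A; print(np.hypot(*r)*1000,np.degrees(np.arctan2(r[1],r[0])),np.degrees(s['orientation'][2])+90)
E
```

```text
t 21.25 pos [0.6312 0.2459 0.095 ] rpy [ 3.1347e+00 -3.1000e-03  1.6600e-01] q [ 0.265  0.283  1.59  -0.008  1.266  0.101] F [  0.3 -12.3   6. ] op 0.224
77.9522060923771 98.6838648656395 99.51119775626373
```

{"op": "play_rows", "data": {"plan": [[6,1,0,4,-1],[11,2,0,8,-1],[14.5,2.5,0,10.5,-1],[16,2.5,0,11.5,-1],[16,2.5,0,11.5,-1],[16,2.5,0,11.5,-1],[16,2.5,0,11.5,-1],[16,2.5,0,11.5,-1]]}}

```text
t: 21.92
position: [0.644, 0.2463, 0.095]
orientation: [3.135, 0.003, -0.028]
force: [-10.0, -11.2, 12.8]
opening: 0.227
```

```bash
python3 - <<'E'
from h import *
s=st()
A=np.array([.643,.1688]); r=s['position'][:2]-A; print(np.hypot(*r)*1000,np.degrees(np.arctan2(r[1],r[0])),np.degrees(s['orientation'][2])+90)
p,d,c=grab("scene","r_s")
cv2.imwrite("pics/r_cr.png",cv2.resize(p[150:300,200:400,::-1],None,fx=4,fy=4,interpolation=cv2.INTER_CUBIC))
E
```

```text
t 21.92 pos [0.644  0.2463 0.095 ] rpy [ 3.1347  0.0035 -0.0277] q [ 0.26   0.314  1.553 -0.006  1.281  0.289] F [-10.  -11.2  12.8] op 0.227
77.54665041946025 89.28240670159693 88.41416128536349
```

View pics/r_cr.png

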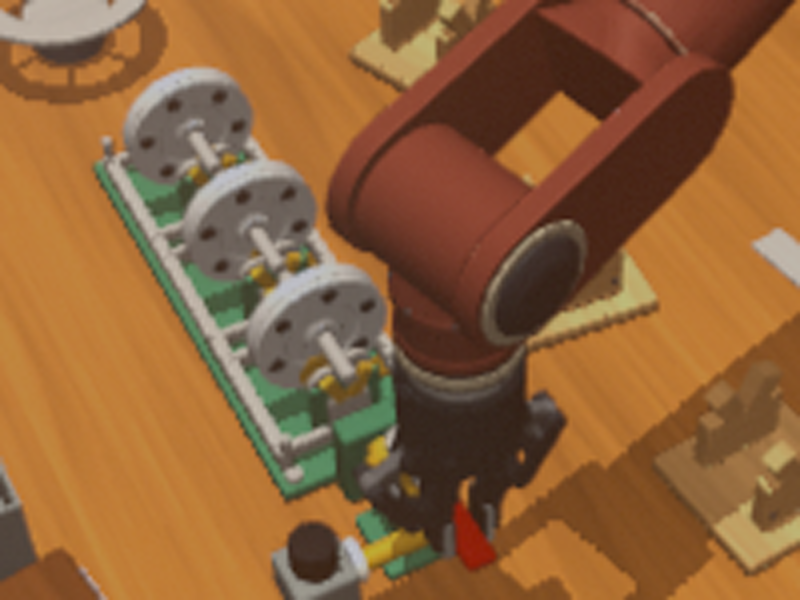

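{"op": "play_rows", "data": {"plan": [[0,0,0,0,-1],[0,0,0,0,-1],[0,0,0,0,-1],[0,0,0,0,-1],[0,0,0,0,-1],[0,0,0,0,-1],[0,0,0,0,-1],[0,0,0,0,-1]]}}

```text
t: 22.63
position: [0.644, 0.2463, 0.095]
orientation: [3.135, 0.003, -0.028]
force: [-10.8, -11.3, 11.7]
opening: 0.227
```

{"op": "play_rows", "data": {"plan": [[0,0,0,0,-1],[0,0,0,0,-1],[0,0,0,0,-1],[0,0,0,0,-1],[0,0,0,0,-1],[0,0,0,0,-1],[0,0,0,0,-1],[0,0,0,0,-1]]}}

```text
t: 23.3
position: [0.644, 0.2463, 0.095]
orientation: [3.135, 0.003, -0.028]
force: [-10.0, -10.5, 12.1]
opening: 0.229
```

{"op": "play_rows", "data": {"plan": [[0,0,0,0,-1],[0,0,0,0,-1],[0,0,0,0,-1],[0,0,0,0,-1],[0,0,0,0,-1],[0,0,0,0,-1],[0,0,0,0,-1],[0,0,0,0,-1]]}}

```text
t: 23.97
position: [0.644, 0.2464, 0.095]
orientation: [3.135, 0.003, -0.028]
force: [-10.3, -11.1, 11.8]
opening: 0.227
```

{"op": "play_rows", "data": {"plan": [[0,0,0,0,-1],[0,0,0,0,-1],[0,0,0,0,-1],[0,0,0,0,-1],[0,0,0,0,-1],[0,0,0,0,-1],[0,0,0,0,-1],[0,0,0,0,-1]]}}

```text
t: 24.63
position: [0.644, 0.2463, 0.095]
orientation: [3.135, 0.003, -0.028]
force: [-10.1, -9.8, 12.0]
opening: 0.232
```

{"op": "play_rows", "data": {"plan": [[0,0,0,0,-1],[0,0,0,0,-1],[0,0,0,0,-1],[0,0,0,0,-1],[0,0,0,0,-1],[0,0,0,0,-1],[0,0,0,0,-1],[0,0,0,0,-1]]}}

```text
t: 25.3
position: [0.644, 0.2464, 0.0949]
orientation: [3.135, 0.003, -0.028]
force: [-11.1, -10.4, 12.0]
opening: 0.224
```

{"op": "play_rows", "data": {"plan": [[0,0,0,0,-1],[0,0,0,0,-1],[0,0,0,0,-1],[0,0,0,0,-1],[0,0,0,0,-1],[0,0,0,0,-1],[0,0,0,0,-1],[0,0,0,0,-1]]}}

```text
t: 25.97
position: [0.644, 0.2464, 0.095]
orientation: [3.135, 0.003, -0.028]
force: [-10.6, -10.8, 12.2]
opening: 0.226
```

{"op": "play_rows", "data": {"plan": [[0,0,0,0,-1],[0,0,0,0,-1],[0,0,0,0,-1],[0,0,0,0,-1],[0,0,0,0,-1],[0,0,0,0,-1],[0,0,0,0,-1],[0,0,0,0,-1]]}}

```text
t: 26.63
position: [0.644, 0.2464, 0.095]
orientation: [3.135, 0.003, -0.028]
force: [-10.1, -10.6, 13.0]
opening: 0.228
```

{"op": "play_rows", "data": {"plan": [[0,0,0,0,-1],[0,0,0,0,-1],[0,0,0,0,-1],[0,0,0,0,-1],[0,0,0,0,-1],[0,0,0,0,-1],[0,0,0,0,-1],[0,0,0,0,-1]]}}

```text
t: 27.3
position: [0.644, 0.2463, 0.095]
orientation: [3.135, 0.003, -0.028]
force: [-10.6, -10.0, 11.7]
opening: 0.223
```

{"op": "play_rows", "data": {"plan": [[0,0,0,0,-1],[0,0,0,0,-1],[0,0,0,0,-1],[0,0,0,0,-1],[0,0,0,0,-1],[0,0,0,0,-1],[0,0,0,0,-1],[0,0,0,0,-1]]}}

```text
t: 27.97
position: [0.644, 0.2463, 0.095]
orientation: [3.135, 0.003, -0.028]
force: [-9.9, -11.9, 11.9]
opening: 0.226
```

```bash
python3 - <<'E'
from h import *
s=st()
for i in (0,1):
    p,d,c=grab("scene",f"s_s{i}")
    cv2.imwrite(f"pics/s_cr{i}.png",cv2.resize(p[150:300,200:400,::-1],None,fx=4,fy=4,interpolation=cv2.INTER_CUBIC))
    if i==0: a=p
print(np.abs(a.astype(int)-p)[160:260,225:300].max())
p,d,c=grab("wrist","s_w")
E
```

```text
t 27.97 pos [0.644  0.2463 0.095 ] rpy [ 3.1347  0.0034 -0.0278] q [ 0.26   0.313  1.553 -0.006  1.281  0.289] F [ -9.9 -11.9  11.9] op 0.226
7
```

View pics/s_cr1.png

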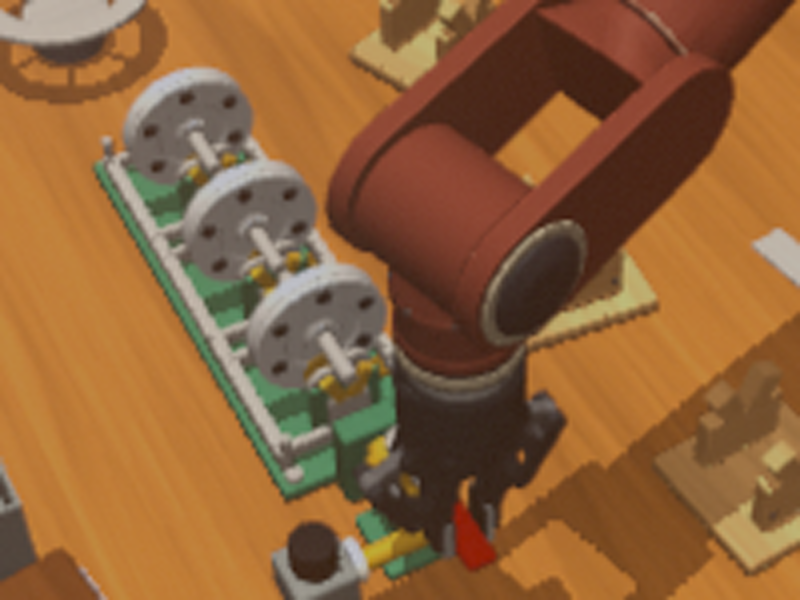

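View pics/s_w.png

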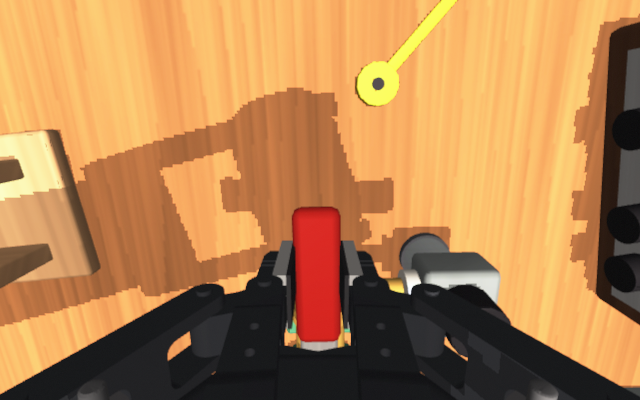

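{"op": "play_rows", "data": {"plan": [[0,0,0,0,-1],[0,0,0,0,-1],[0,0,0,0,-1],[0,0,0,0,-1],[0,0,0,0,-1],[0,0,0,0,-1],[0,0,0,0,-1],[0,0,0,0,-1]]}}

```text
t: 28.78
position: [0.644, 0.2463, 0.095]
orientation: [3.135, 0.003, -0.028]
force: [-9.2, -10.9, 12.8]
opening: 0.228
```

{"op": "play_rows", "data": {"plan": [[0,0,0,0,-1],[0,0,0,0,-1],[0,0,0,0,-1],[0,0,0,0,-1],[0,0,0,0,-1],[0,0,0,0,-1],[0,0,0,0,-1],[0,0,0,0,-1]]}}

```text
t: 29.45
position: [0.644, 0.2463, 0.095]
orientation: [3.135, 0.003, -0.028]
force: [-10.4, -10.7, 13.1]
opening: 0.23
```

{"op": "play_rows", "data": {"plan": [[0,0,0,0,-1],[0,0,0,0,-1],[0,0,0,0,-1],[0,0,0,0,-1],[0,0,0,0,-1],[0,0,0,0,-1],[0,0,0,0,-1],[0,0,0,0,-1]]}}

```text
t: 30.12
position: [0.644, 0.2464, 0.095]
orientation: [3.135, 0.003, -0.028]
force: [-9.9, -10.7, 12.8]
opening: 0.225
```

```bash
python3 - <<'E'
from h import *
s=st()
p,d,c=grab("scene","t_s"); a=load("s_s0")[0]
print(np.abs(a.astype(int)-p)[160:260,225:300].max())
E
```

```text
t 30.12 pos [0.644  0.2464 0.095 ] rpy [ 3.1347  0.0034 -0.0277] q [ 0.26   0.313  1.553 -0.006  1.281  0.289] F [ -9.9 -10.7  12.8] op 0.225
7
```

{"op": "play_rows", "data": {"plan": [[-6.8,0.3,0,-5,-1],[-13.5,1.2,0,-10,-1],[-20.2,2.7,0,-15,-1],[-26.7,4.7,0,-20,-1],[-33,7.3,0,-25,-1],[-39,10.5,0,-30,-1],[-44.7,14.1,0,-35,-1],[-50.1,18.2,0,-40,-1]]}}

```text
t: 30.83
position: [0.5953, 0.23, 0.095]
orientation: [3.137, 0.001, 0.67]
force: [-2.5, -9.4, 8.2]
opening: 0.225
```

```bash
python3 - <<'E'
from h import *
s=st()
A=np.array([.643,.1688]); r=s['position'][:2]-A; print(np.hypot(*r)*1000,np.degrees(np.arctan2(r[1],r[0])),np.degrees(s['orientation'][2])+90)
E
```

```text
t 30.83 pos [0.5953 0.23   0.095 ] rpy [3.1369e+00 8.0000e-04 6.6960e-01] q [ 0.254  0.199  1.69  -0.005  1.252 -0.414] F [-2.5 -9.4  8.2] op 0.225
77.57669192909002 127.90185160293116 128.36660711033954
```

{"op": "play_rows", "data": {"plan": [[-6.8,0.3,0,-5,-1],[-13.5,1.2,0,-10,-1],[-20.2,2.7,0,-15,-1],[-26.7,4.7,0,-20,-1],[-33,7.3,0,-25,-1],[-39,10.5,0,-30,-1],[-44.7,14.1,0,-35,-1],[-50.1,18.2,0,-40,-1]]}}

```text
t: 31.5
position: [0.5665, 0.1851, 0.095]
orientation: [3.141, 0.003, 1.367]
force: [-4.4, -7.9, 10.0]
opening: 0.226
```

```bash
python3 - <<'E'
from h import *
s=st()
A=np.array([.643,.1688]); r=s['position'][:2]-A; print(np.hypot(*r)*1000,np.degrees(np.arctan2(r[1],r[0])),np.degrees(s['orientation'][2])+90)
E
```

```text
t 31.5 pos [0.5665 0.1851 0.095 ] rpy [3.1407e+00 3.1000e-03 1.3669e+00] q [ 0.192  0.106  1.793 -0.003  1.242 -1.173] F [-4.4 -7.9 10. ] op 0.226
78.18155769522524 167.9648798138768 168.31753824707948
```

{"op": "play_rows", "data": {"plan": [[-5.4,0.2,0,-4,-1],[-10.8,0.8,0,-8,-1],[-14.5,1.4,0,-10.5,-1],[-16.5,1.7,0,-12,-1],[-17.5,2,0,-12.5,-1],[-18,2,0,-13,-1],[-18.5,2,0,-13,-1],[-18.5,2,0,-13,-1]]}}

```text
t: 32.17
position: [0.5645, 0.1678, 0.095]
orientation: [-3.141, 0.001, 1.589]
force: [-7.2, -5.3, 9.3]
opening: 0.223
```

```bash
python3 - <<'E'
from h import *
s=st()
A=np.array([.643,.1688]); r=s['position'][:2]-A; print(np.hypot(*r)*1000,np.degrees(np.arctan2(r[1],r[0])),np.degrees(s['orientation'][2])+90)
E
```

```text
t 32.17 pos [0.5645 0.1678 0.095 ] rpy [-3.1411e+00  1.0000e-03  1.5891e+00] q [ 1.630e-01  9.000e-02  1.810e+00 -1.000e-03  1.241e+00 -1.426e+00] F [-7.2 -5.3  9.3] op 0.223
78.46740990060518 -179.2721106611498 181.04786293499757
```

{"op": "play_rows", "data": {"plan": [[-1,0,0,-1,-1],[-2,0,0,-1,-1],[-3,0,0,-1,-1],[-3,0,0,-1,-1],[-3,0,0,-1,-1],[-3,0,0,-1,-1],[-3,0,0,-1,-1],[-3,0,0,-1,-1]]}}

```text
t: 32.83
position: [0.5652, 0.1677, 0.095]
orientation: [3.139, -0.004, 1.609]
force: [-4.1, 5.6, 6.3]
opening: 0.228
```

```bash
python3 - <<'E'
from h import *
s=st();print(s['moment'])
A=np.array([.643,.1688]); r=s['position'][:2]-A; print(np.hypot(*r)*1000,np.degrees(np.arctan2(r[1],r[0])),np.degrees(s['orientation'][2])+90)
E
```

```text
t 32.83 pos [0.5652 0.1677 0.095 ] rpy [ 3.1393 -0.0042  1.6093] q [ 0.16   0.089  1.812  0.004  1.238 -1.45 ] F [-4.1  5.6  6.3] op 0.228
[ 0.72446097  0.43065738 -0.42071182]
77.78976606595806 -179.1656025138647 182.2070463647881
```

{"op": "play_rows", "data": {"plan": [[0,0,0,0,0],[0,0,0,0,0],[0,0,0,0,0],[0,0,0,0,0],[0,0,-30,0,0],[0,0,-60,0,0],[0,0,-100,0,0],[-10,-25,-131,0,0]]}}

```text
t: 33.5
position: [0.5422, 0.1551, 0.2259]
orientation: [3.139, -0.001, 1.611]
force: [-0.5, -1.2, 1.9]
opening: 0.496
```

```bash
python3 - <<'E'
from h import *
grab("wrist");st();p,d,c=grab("wrist","u_w");red(p,d,c);P=cloud(d,c)
p,d,c=grab("scene","u_s");cv2.imwrite(f"pics/u_cr.png",cv2.resize(p[150:300,200:400,::-1],None,fx=4,fy=4,interpolation=cv2.INTER_CUBIC))
E
```

```text
t 33.55 pos [0.5409 0.154  0.2339] rpy [ 3.1308e+00 -1.0000e-04  1.6105e+00] q [ 1.460e-01 -1.050e-01  1.763e+00 -1.000e-03  1.472e+00 -1.465e+00] F [3.8 1.3 4.3] op 0.499
red ((569.5409545898438, 168.40113830566406), (64.46270751953125, 20.106563568115234), 0.12693245708942413) 0.1074848321773089 1577
```

View pics/u_w.png

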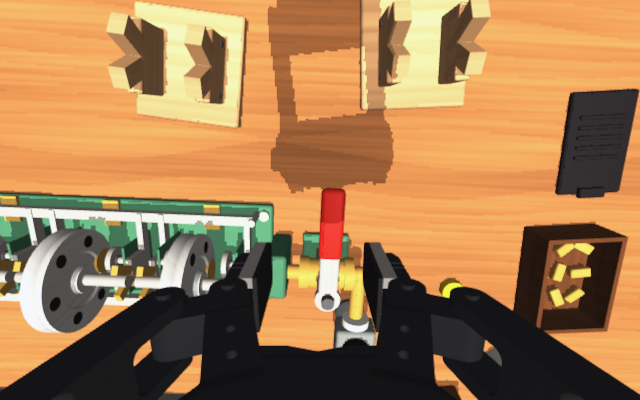

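View pics/u_cr.png

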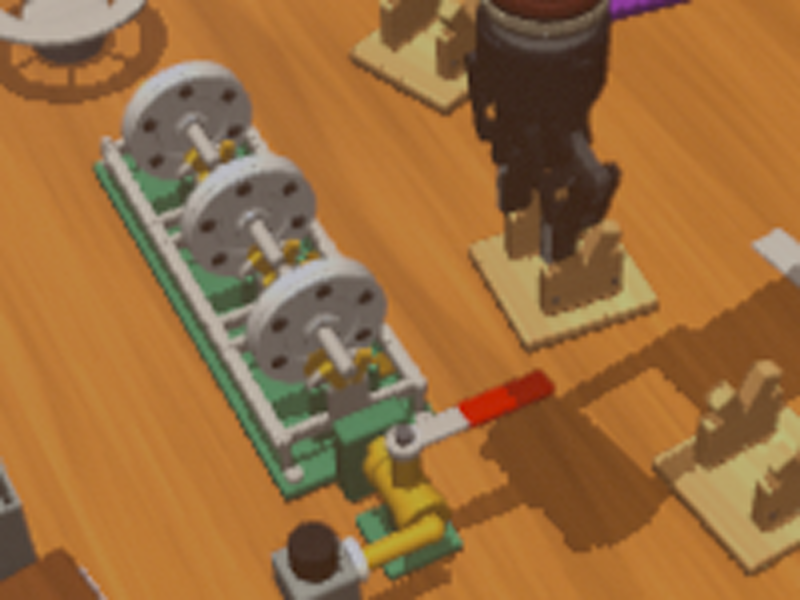

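```bash
python3 - <<'E'
from h import *
p,d,c=load("u_w");P=cloud(d,c);basefit(P,d,.412,.2495);basefit(P,d,.436,.017)
s=st();move(.638,.0336,.21,89.75)
E
```

```text
base [414.7 249.4] [104.1 109.5] dir 4.6 7084
base [435.3  17.5] [110.3 110.2] dir -5.2 7479
t 33.65 pos [0.5414 0.1546 0.2279] rpy [ 3.1335e+00 -7.0000e-04  1.6098e+00] q [ 0.146 -0.098  1.767 -0.     1.465 -1.464] F [0.5 0.8 0.2] op 0.504
shift [-124.6   91.8   17.9] turn 2.5
```

{"op": "play_rows", "data": {"plan": [[-25,18,4,1,0],[-50,36,8,2,0],[-75,55,12,2.5,0],[-100,74,16,2.5,0],[-125,92,18,2.5,0],[-125,92,18,2.5,0],[-125,92,18,2.5,0],[-125,92,18,2.5,0]]}}

```text
t: 34.32
position: [0.636, 0.0336, 0.2035]
orientation: [-3.139, -0.001, 1.566]
force: [0.6, 0.2, 0.1]
opening: 0.499
```

```bash
python3 - <<'E'
from h import *
grab("wrist");st();p,d,c=grab("wrist","v_w");P=cloud(d,c); wheelfit(P,d,.642,.034,z0=.104,z1=.148);wheelfit(P,d,.642,-.082,z0=.104,z1=.148)
move(.641,.0336,.107,89.8)
E
```

```text
t 34.37 pos [0.636  0.0341 0.2041] rpy [-3.1395e+00 -4.0000e-04  1.5671e+00] q [-0.063  0.099  1.61   0.     1.435 -1.631] F [ 0.3 -0.1  0.1] op 0.499
wheel [641.2  33.6] [18.1 88.1] disc dir deg -0.3 2886 zmax 0.1366
wheel [642.1 -81.7] [91.7 20.1] disc dir deg 0.1 4505 zmax 0.1365
shift [-0.7  5.  97.5] turn 0.0
```

View pics/v_w.png

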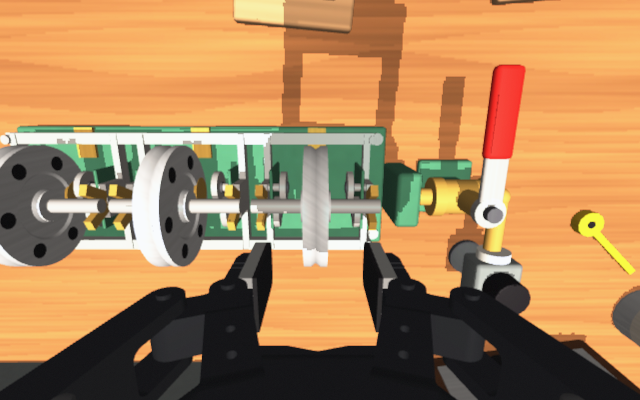

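{"op": "play_rows", "data": {"plan": [[-0.5,6,30,0,0.0],[-0.5,6,60,0,0.0],[-0.5,6,85,0,0.0],[-0.5,6,96,0,0.0],[-0.5,6,96,0,0.0],[-0.5,6,96,0,-1],[-0.5,6,96,0,-1],[-0.5,6,96,0,-1]]}}

```text
t: 35.08
position: [0.6441, 0.033, 0.1119]
orientation: [3.138, -0.0, 1.567]
force: [-0.7, -0.2, 0.1]
opening: 0.196
```

{"op": "play_rows", "data": {"plan": [[0,0,0,0,-1],[0,0,0,0,-1],[0,0,0,0,-1],[0,0,-25,0,-1],[0,0,-50,0,-1],[0,0,-80,0,-1],[0,0,-105,0,-1],[0,0,-105,0,-1]]}}

```text
t: 35.75
position: [0.6456, 0.0326, 0.2206]
orientation: [3.131, 0.001, 1.567]
force: [2.3, -0.2, -2.4]
opening: 0.196
```

```bash
python3 - <<'E'
from h import *
grab("wrist");s=st();p,d,c=grab("wrist","w_w");held(d,c,s)
p,d,c=grab("scene","w_s");cv2.imwrite(f"pics/w_cr.png",cv2.resize(p[110:300,200:420,::-1],None,fx=3.5,fy=3.5,interpolation=cv2.INTER_CUBIC))
move(.4122,.249,.21,94.5)
E
```

```text
t 35.8 pos [0.6444 0.0326 0.2172] rpy [3.1354e+00 6.0000e-04 1.5665e+00] q [-0.065  0.104  1.582 -0.     1.449 -1.631] F [ 0.7 -0.9 -4.8] op 0.198
side -1 n 1048 axis y,z [-0.4 26.3] end x -51.6
side 1 n 1185 axis y,z [-0.4 26.5] end x 53.8
shift [ 215.2 -230.4    1.8] turn -4.7
```

View pics/w_cr.png

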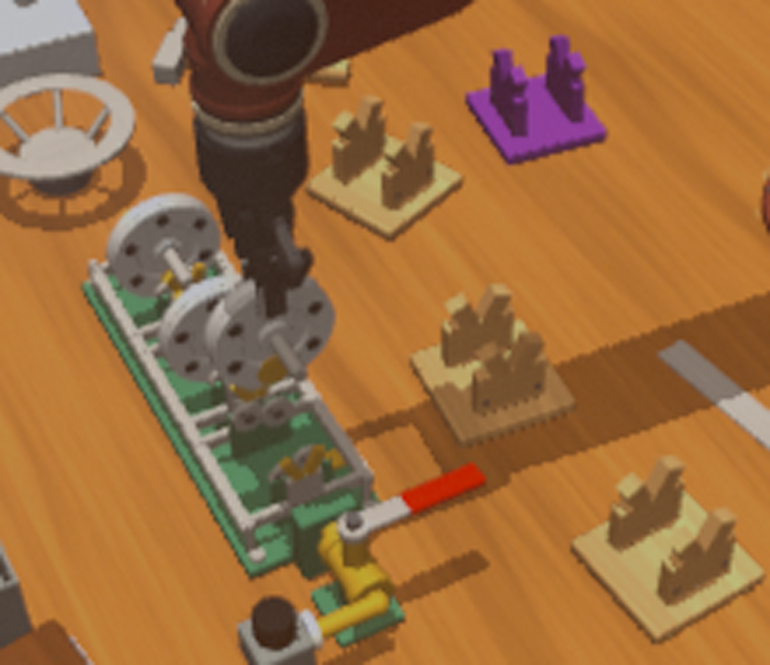

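```bash
python3 - <<'E'
from h import *
move(.4127,.248,.215,94.5)
E
```

```text
shift [ 214.2 -229.9   -3.2] turn -4.7
```

{"op": "play_rows", "data": {"plan": [[26,-28,-3,-1,-1],[54,-58,-3,-2,-1],[82,-88,-3,-3,-1],[110,-118,-3,-4,-1],[138,-148,-3,-4.7,-1],[166,-178,-3,-4.7,-1],[194,-208,-3,-4.7,-1],[214,-230,-3,-4.7,-1]]}}

```text
t: 36.57
position: [0.4095, 0.2488, 0.2132]
orientation: [-3.135, 0.001, 1.65]
force: [0.9, 0.5, -6.2]
opening: 0.194
```

{"op": "play_rows", "data": {"plan": [[0,0,0,0,-1],[0,0,0,0,-1],[0,0,0,0,-1],[0,0,0,0,-1],[0,0,0,0,-1],[0,0,0,0,-1],[0,0,0,0,-1],[0,0,0,0,-1]]}}

```text
t: 37.23
position: [0.414, 0.2475, 0.2173]
orientation: [-3.141, 0.0, 1.648]
force: [-0.1, 0.4, -4.7]
opening: 0.198
```

```bash
python3 - <<'E'
from h import *
s=st();p,d,c=grab("wrist","x_w");held(d,c,s);P=cloud(d,c);basefit(P,d,.412,.249)
q=P[(abs(P[...,0]-.41)<.06)&(abs(P[...,1]-.249)<.06)&(P[...,2]>.076)&(P[...,2]<.09)]
print(q.mean(0),len(q)); r=cv2.minAreaRect((q[:,:2]*1000).astype(np.float32)); print(r)
move(.4127,.248,.1,94.5)
E
```

```text
t 37.23 pos [0.414  0.2475 0.2173] rpy [-3.1415  0.      1.6477] q [ 0.384 -0.291  1.951 -0.     1.482 -1.263] F [-0.1  0.4 -4.7] op 0.198
side -1 n 1100 axis y,z [ 0.1 26.3] end x -51.7
side 1 n 1177 axis y,z [ 0.1 26.5] end x 53.6
base [411.6 249.6] [109.1 110.1] dir 4.5 4035
[0.41056523 0.24985578 0.08270902] 1589
((412.0195617675781, 249.58685302734375), (58.030242919921875, 76.08311462402344), 4.6783671379089355)
shift [  0.5  -1.3 117.4] turn -0.1
```

View pics/x_w.png

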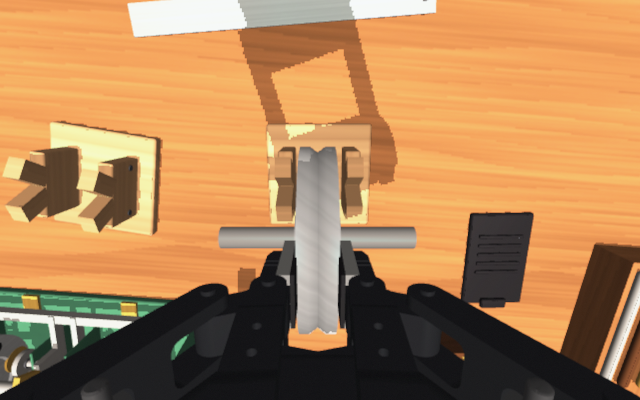

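{"op": "play_rows", "data": {"plan": [[1,-2,30,0,-1],[1,-2,60,0,-1],[1,-2,85,0,-1],[1,-2,100,0,-1],[1,-2,108,0,-1],[1,-2,112,0,-1],[1,-2,115,0,-1],[1,-2,117,0,-1]]}}

```text
t: 37.95
position: [0.4126, 0.2491, 0.1015]
orientation: [3.139, -0.001, 1.649]
force: [0.2, -0.2, -4.3]
opening: 0.196
```

```bash
python3 - <<'E'
from h import *
s=st();p,d,c=grab("wrist","y_w");s=st();held(d,c,s)
E
```

```text
t 37.95 pos [0.4126 0.2491 0.1015] rpy [ 3.1395e+00 -7.0000e-04  1.6485e+00] q [ 0.389 -0.18   2.06   0.     1.26  -1.26 ] F [ 0.2 -0.2 -4.3] op 0.196
t 38.0 pos [0.4124 0.249  0.1012] rpy [ 3.1399e+00 -6.0000e-04  1.6486e+00] q [ 0.389 -0.18   2.06   0.     1.26  -1.26 ] F [-0.5 -0.6 -4.9] op 0.198
side -1 n 2393 axis y,z [-0.1 24.9] end x -51.4
side 1 n 2477 axis y,z [-6.1 18. ] end x 53.4
```

{"op": "play_rows", "data": {"plan": [[0,0,1,0,-1],[0,0,1.5,0,-1],[0,0,1.5,0,-0.3],[0,0,1.5,0,-0.3],[0,0,1.5,0,-0.2],[0,0,-10,0,-0.2],[0,0,-40,0,0],[0,0,-80,0,0]]}}

```text
t: 38.67
position: [0.4095, 0.2478, 0.1788]
orientation: [-3.135, 0.002, 1.649]
force: [0.1, 0.2, 0.4]
opening: 0.503
```

{"op": "play_rows", "data": {"plan": [[0,0,-20,0,0],[0,0,-25,0,0],[0,0,-25,0,0],[0,0,-25,0,0],[0,0,-25,0,0],[0,0,-25,0,0],[0,0,-25,0,0],[0,0,-25,0,0]]}}

```text
t: 39.33
position: [0.4111, 0.2485, 0.2041]
orientation: [-3.14, 0.001, 1.649]
force: [1.0, -0.4, -0.5]
opening: 0.499
```

```bash
python3 - <<'E'
from h import *
s=st();p,d,c=grab("wrist","z_w");P=cloud(d,c); wheelfit(P,d,.412,.249);basefit(P,d,.412,.249)
p,d,c=grab("scene","z_s");cv2.imwrite(f"pics/z_cr.png",cv2.resize(p[220:310,330:450,::-1],None,fx=6,fy=6,interpolation=cv2.INTER_CUBIC))
move(.638,-.0817,.21,89.8)
E
```

```text
t 39.33 pos [0.4111 0.2485 0.2041] rpy [-3.1396e+00  6.0000e-04  1.6486e+00] q [ 0.389 -0.286  1.969  0.     1.46  -1.26 ] F [ 1.  -0.4 -0.5] op 0.499
wheel [411.1 249.9] [90.5 18. ] disc dir deg 4.5 2663 zmax 0.1245
base [412.2 249.7] [110.  110.2] dir 4.7 4678
shift [-346.9  200.3   -5.3] turn 4.7
```

View pics/z_cr.png

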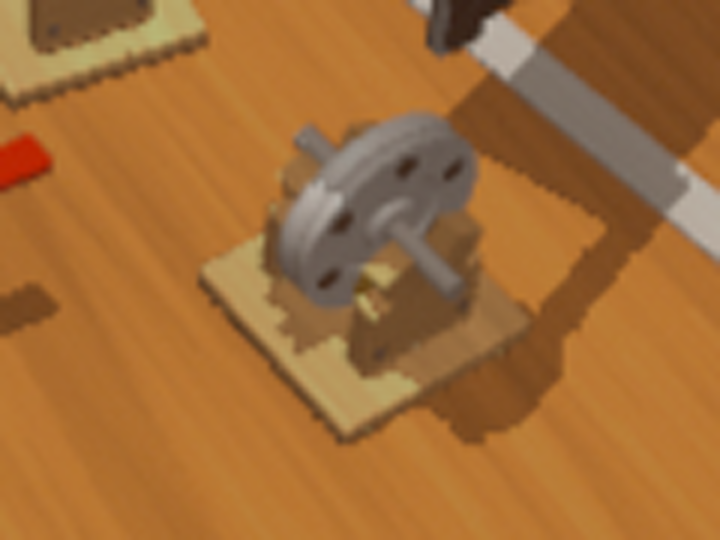

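```bash
cat >> h.py <<'E'
def holeang(pix,c,ctr,dirdeg,sgn):
    """angles (deg from up, toward disc dir +) of face pixels; sgn: face side along spindle (+ = yaw dirdeg+90)"""
    a=np.radians(dirdeg); e=np.array([np.cos(a),np.sin(a),0]); n=np.array([-np.sin(a),np.cos(a),0])*sgn
    o=-c['R'].T@c['t']; q=np.array(ctr)+n*.009
    for u,v in pix:
        r=c['R'].T@np.array([(u-c['K'][0,2])/c['K'][0,0],(v-c['K'][1,2])/c['K'][1,1],1])
        X=o+r*((q-o)@n)/(r@n)-q
        print((u,v),'r',round(np.hypot(X@e,X[2])*1000,1),'ang',round(np.degrees(np.arctan2(X@e,X[2])),1))
E
python3 - <<'E'
from h import *
p,d,c=load("z_s")
pix=[(330+x/6-.4,220+y/6-.4) for x,y in [(406,167),(453,171),(342,220),(328,277),(392,213)]]
holeang(pix,c,(.412,.2495,.0745),4.6,1)
E
```

```text
(397.2666666666667, 247.43333333333334) r 37.2 ang -2.4
(405.1, 248.1) r 34.7 ang -65.7
(386.6, 256.2666666666667) r 40.3 ang 53.3
(384.2666666666667, 265.7666666666667) r 38.2 ang 110.7
(394.93333333333334, 255.1) r 8.5 ang 15.9
```

{"op": "play_rows", "data": {"plan": [[-20,12,-6,1,0],[-55,32,-6,2,0],[-90,52,-6,3,0],[-125,72,-6,4,0],[-160,92,-6,4.7,0],[-195,112,-6,4.7,0],[-230,132,-6,4.7,0],[-265,152,-6,4.7,0]]}}

```text
t: 40.1
position: [0.5846, -0.0056, 0.2112]
orientation: [3.142, -0.0, 1.566]
force: [0.0, 0.6, 0.1]
opening: 0.499
```

```bash
python3 - <<'E'
from h import *
move(.638,-.0817,.21,89.8)
E
```

```text
shift [-75.8  53.7   1.2] turn -0.1
```

{"op": "play_rows", "data": {"plan": [[-28,20,0,0,0],[-56,40,0,0,0],[-76,54,0,0,0],[-76,54,0,0,0],[-76,54,0,0,0],[-76,54,0,0,0],[-76,54,0,0,0],[-76,54,0,0,0]]}}

```text
t: 40.77
position: [0.637, -0.0788, 0.2114]
orientation: [-3.142, -0.0, 1.568]
force: [0.3, -0.3, 0.4]
opening: 0.5
```

```bash
python3 - <<'E'
from h import *
st();p,d,c=grab("wrist","aa_w");P=cloud(d,c); r=wheelfit(P,d,.642,-.082,z0=.104,z1=.148)
move(.6422,-.0817,.1085,89.8)
E
```

```text
t 40.77 pos [ 0.637  -0.0788  0.2114] rpy [-3.1415e+00 -1.0000e-04  1.5680e+00] q [-0.239  0.104  1.592  0.     1.446 -1.807] F [ 0.3 -0.3  0.4] op 0.5
wheel [640.8 -81.8] [18. 88.] disc dir deg -0.1 2732 zmax 0.1364
shift [ -2.8   5.1 103. ] turn 0.0
```

{"op": "play_rows", "data": {"plan": [[-3,5,30,0,0.0],[-3,5,60,0,0.0],[-3,5,90,0,0.0],[-3,5,102,0,0.0],[-3,5,102,0,0.0],[-3,5,102,0,-1],[-3,5,102,0,-1],[-3,5,102,0,-1]]}}

```text
t: 41.48
position: [0.6439, -0.0831, 0.1122]
orientation: [3.138, 0.001, 1.567]
force: [0.3, 0.9, 1.1]
opening: 0.196
```

{"op": "play_rows", "data": {"plan": [[0,0,0,0,-1],[0,0,0,0,-1],[0,0,0,0,-1],[0,0,-25,0,-1],[0,0,-50,0,-1],[0,0,-80,0,-1],[0,0,-105,0,-1],[0,0,-105,0,-1]]}}

```text
t: 42.15
position: [0.6451, -0.0837, 0.2205]
orientation: [3.132, 0.002, 1.567]
force: [1.0, -0.2, -1.9]
opening: 0.197
```

```bash
python3 - <<'E'
from h import *
grab("wrist");s=st();p,d,c=grab("wrist","ab_w");held(d,c,s);P=cloud(d,c);basefit(P,d,.436,.017)
move(.437,.016,.215,84.8)
E
```

```text
t 42.2 pos [ 0.6439 -0.0834  0.2171] rpy [3.1358e+00 1.5000e-03 1.5665e+00] q [-0.243  0.114  1.572 -0.     1.45  -1.81 ] F [ 0.3 -0.8 -5.6] op 0.194
side -1 n 1094 axis y,z [-0.8 26.6] end x -51.6
side 1 n 1183 axis y,z [-0.9 26.6] end x 53.8
base [484.3  12.4] [109.7  18.3] dir -1.5 2081
shift [  98.2 -205.8   -1.1] turn 5.0
```

{"op": "play_rows", "data": {"plan": [[13,-27,0,1,-1],[27,-56,0,2,-1],[41,-86,0,3,-1],[55,-116,0,4,-1],[69,-145,0,5,-1],[84,-175,0,5,-1],[98,-206,0,5,-1],[98,-206,0,5,-1]]}}

```text
t: 42.92
position: [0.4298, 0.0184, 0.2084]
orientation: [-3.13, -0.002, 1.481]
force: [0.4, 0.5, -6.2]
opening: 0.196
```

```bash
cat >> h.py <<'E'
def cheeks(P,cx,cy):
    q=P[(abs(P[...,0]-cx)<.06)&(abs(P[...,1]-cy)<.06)&(P[...,2]>.076)&(P[...,2]<.09)]
    r=cv2.minAreaRect((q[:,:2]*1000).astype(np.float32)); print('cheeks',r,len(q))
E
python3 - <<'E'
from h import *
grab("wrist");s=st();p,d,c=grab("wrist","ac_w");held(d,c,s);P=cloud(d,c);basefit(P,d,.436,.017);cheeks(P,.436,.017)
move(.437,.016,.215,84.8)
E
```

```text
t 42.97 pos [0.4325 0.0173 0.2094] rpy [-3.1345e+00 -4.0000e-04  1.4810e+00] q [-0.132 -0.418  2.06   0.     1.507 -1.613] F [ 0.5 -0.8 -6. ] op 0.197
side -1 n 1085 axis y,z [-0.7 26.6] end x -51.5
side 1 n 1190 axis y,z [-0.7 26.6] end x 53.8
base [431.1  17.7] [110.3 100.4] dir -5.1 3526
cheeks ((432.9879150390625, 17.521076202392578), (76.11087799072266, 51.97104263305664), 84.85035705566406) 1491
shift [-0.3  2.7 -4.4] turn 0.0
```

View pics/ac_w.png

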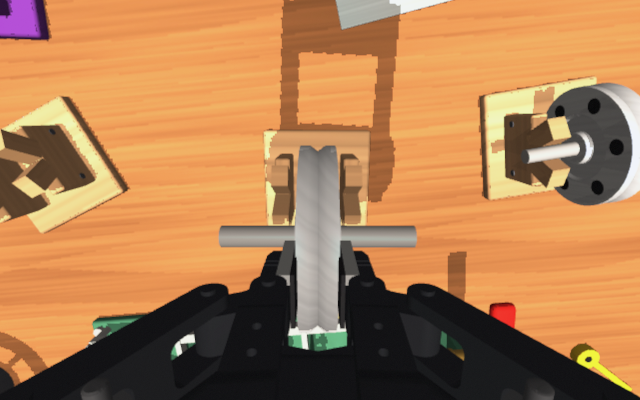

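```bash
python3 - <<'E'
from h import *
st();move(.4363,.0162,.1005,84.85)
E
```

```text
t 43.02 pos [0.4343 0.0166 0.2106] rpy [-3.1369  0.      1.4803] q [-0.133 -0.416  2.056 -0.     1.506 -1.614] F [ 0.7  0.8 -5.8] op 0.195
shift [ -0.2   2.  110.1] turn -0.0
```

{"op": "play_rows", "data": {"plan": [[0,0,20,0,-1],[0,0,40,0,-1],[0,0,60,0,-1],[0,0,60,0,-1],[0,0,60,0,-1],[0,0,60,0,-1],[0,0,60,0,-1],[0,0,60,0,-1]]}}

```text
t: 43.68
position: [0.438, 0.0157, 0.1559]
orientation: [3.139, 0.0, 1.479]
force: [-0.7, -0.3, -5.2]
opening: 0.194
```

```bash
python3 - <<'E'
from h import *
st();move(.4363,.0162,.1005,84.85)
E
```

```text
t 43.68 pos [0.438  0.0157 0.1559] rpy [3.1389e+00 1.0000e-04 1.4792e+00] q [-0.134 -0.366  2.112 -0.     1.393 -1.613] F [-0.7 -0.3 -5.2] op 0.194
shift [ 0.3 -1.7 55.4] turn -0.1
```

{"op": "play_rows", "data": {"plan": [[0.5,-1.5,20,0,-1],[0.5,-1.5,35,0,-1],[0.5,-1.5,45,0,-1],[0.5,-1.5,50,0,-1],[0.5,-1.5,53,0,-1],[0.5,-1.5,55,0,-1],[0.5,-1.5,56,0,-1],[0.5,-1.5,56,0,-1]]}}

```text
t: 44.35
position: [0.4365, 0.0164, 0.1004]
orientation: [3.14, 0.0, 1.479]
force: [-3.2, -0.1, 3.1]
opening: 0.195
```

{"op": "play_rows", "data": {"plan": [[0,0,0,0,-1],[0,0,0.5,0,-1],[0,0,0.5,0,-0.3],[0,0,0.5,0,-0.3],[0,0,0.5,0,-0.2],[0,0,-10,0,-0.2],[0,0,-40,0,0],[0,0,-80,0,0]]}}

```text
t: 45.02
position: [0.4329, 0.0169, 0.1761]
orientation: [-3.134, -0.0, 1.479]
force: [1.9, -0.8, 0.0]
opening: 0.493
```

{"op": "play_rows", "data": {"plan": [[0,0,-20,0,0],[0,0,-25,0,0],[0,0,-25,0,0],[0,0,-25,0,0],[0,0,-25,0,0],[0,0,-25,0,0],[0,0,-25,0,0],[0,0,-25,0,0]]}}

```text
t: 45.68
position: [0.4348, 0.0166, 0.2021]
orientation: [-3.139, -0.0, 1.479]
force: [0.1, -0.5, -0.4]
opening: 0.5
```

```bash
python3 - <<'E'
from h import *
s=st();p,d,c=grab("wrist","ad_w");P=cloud(d,c); wheelfit(P,d,.4355,.017);basefit(P,d,.4355,.017)
move(.638,-.1975,.21,89.8)
p,d,c=grab("scene","ad_s");cv2.imwrite(f"pics/ad_cr.png",cv2.resize(p[170:250,290:400,::-1],None,fx=7,fy=7,interpolation=cv2.INTER_CUBIC))
E
```

```text
t 45.68 pos [0.4348 0.0166 0.2021] rpy [-3.1395e+00 -1.0000e-04  1.4793e+00] q [-0.133 -0.411  2.067  0.     1.488 -1.612] F [ 0.1 -0.5 -0.4] op 0.5
wheel [434.4  17.8] [18.  89.8] disc dir deg -5.2 2739 zmax 0.1247
base [435.1  17.4] [110.1 108.5] dir -5.1 4663
shift [-194.7  221.7   -7.6] turn -5.0
```

View pics/ad_w.png

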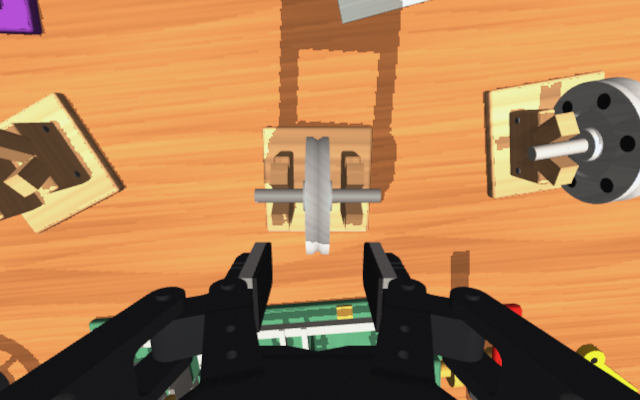

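View pics/ad_cr.png

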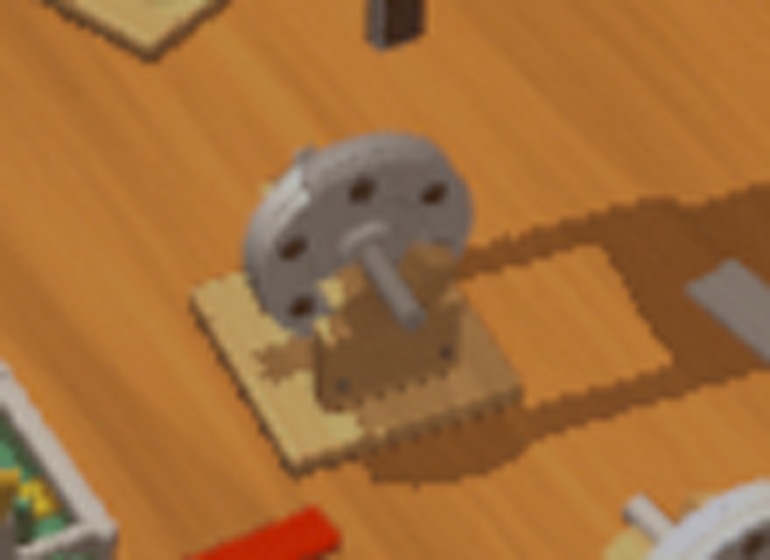

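{"op": "play_rows", "data": {"plan": [[-24,27,-8,-1,0],[-50,57,-8,-2,0],[-76,87,-8,-3,0],[-102,117,-8,-4,0],[-128,147,-8,-5,0],[-154,177,-8,-5,0],[-180,205,-8,-5,0],[-195,222,-8,-5,0]]}}

```text
t: 46.45
position: [0.6403, -0.2009, 0.2104]
orientation: [-3.141, 0.001, 1.565]
force: [-0.8, 1.1, -0.5]
opening: 0.497
```

{"op": "play_rows", "data": {"plan": [[0,0,0,0,0],[0,0,0,0,0],[0,0,0,0,0],[0,0,0,0,0],[0,0,0,0,0],[0,0,0,0,0],[0,0,0,0,0],[0,0,0,0,0]]}}

```text
t: 47.12
position: [0.6385, -0.1975, 0.2116]
orientation: [3.141, 0.0, 1.567]
force: [0.0, -0.4, 0.9]
opening: 0.501
```

```bash
python3 - <<'E'
from h import *
p,d,c=load("ad_s")
pix=[(290+x/7-.4,170+y/7-.4) for x,y in [(361,189),(432,193),(292,246),(301,305)]]
holeang(pix,c,(.4355,.0175,.0745),-5.2,1)
st();p,d,c=grab("wrist","ae_w");P=cloud(d,c); r=wheelfit(P,d,.642,-.198,z0=.104,z1=.148)
move(.6418,-.1972,.1085,89.8)
E
```

```text
(341.1714285714286, 196.6) r 37.8 ang 8.8
(351.31428571428575, 197.17142857142858) r 35.0 ang -51.2
(331.31428571428575, 204.74285714285713) r 40.1 ang 65.5
(332.6, 213.17142857142855) r 37.8 ang 122.9
t 47.12 pos [ 0.6385 -0.1975  0.2116] rpy [3.1412e+00 1.0000e-04 1.5670e+00] q [-0.411  0.165  1.525  0.     1.451 -1.978] F [ 0.  -0.4  0.9] op 0.501
wheel [ 640.4 -197. ] [18.1 89.8] disc dir deg -0.2 2764 zmax 0.1371
shift [  0.4   3.3 103.1] turn -0.0
```

View pics/ae_w.png

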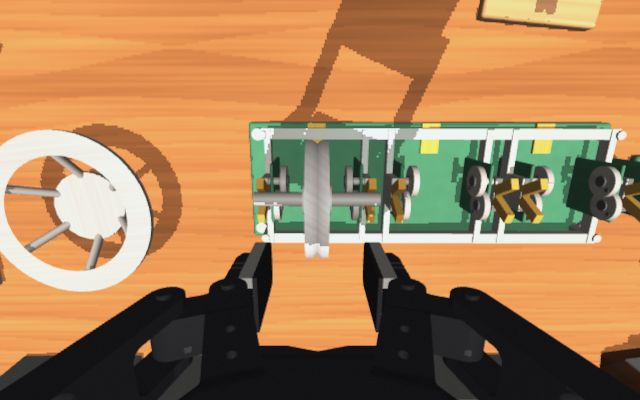

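{"op": "play_rows", "data": {"plan": [[0.5,3.5,30,0,0.0],[0.5,3.5,60,0,0.0],[0.5,3.5,90,0,0.0],[0.5,3.5,102,0,0.0],[0.5,3.5,102,0,0.0],[0.5,3.5,102,0,-1],[0.5,3.5,102,0,-1],[0.5,3.5,102,0,-1]]}}

```text
t: 47.83
position: [0.6436, -0.1981, 0.1122]
orientation: [3.138, 0.002, 1.566]
force: [-0.0, 0.3, 0.8]
opening: 0.194
```

{"op": "play_rows", "data": {"plan": [[0,0,0,0,-1],[0,0,0,0,-1],[0,0,0,0,-1],[0,0,-25,0,-1],[0,0,-50,0,-1],[0,0,-80,0,-1],[0,0,-105,0,-1],[0,0,-105,0,-1]]}}

```text
t: 48.5
position: [0.6445, -0.1984, 0.2204]
orientation: [3.133, 0.004, 1.567]
force: [1.6, -0.9, -3.0]
opening: 0.193
```

```bash
python3 - <<'E'
from h import *
grab("wrist");s=st();p,d,c=grab("wrist","af_w");held(d,c,s)
p,d,c=grab("top","af_t");P=cloud(d,c);basefit(P,d,.394,-.26)
cv2.imwrite("pics/af_cr.png",cv2.resize(p[120:320,190:480,::-1],None,fx=2.75,fy=2.75,interpolation=cv2.INTER_CUBIC))
move(.395,-.261,.215,111.1)
E
```

```text
t 48.55 pos [ 0.6435 -0.198   0.217 ] rpy [3.1364e+00 2.2000e-03 1.5666e+00] q [-0.409  0.169  1.511  0.     1.456 -1.976] F [ 0.1  0.2 -5.3] op 0.197
side -1 n 1090 axis y,z [-1.2 26.6] end x -51.6
side 1 n 1181 axis y,z [-1.2 26.7] end x 53.7
base [ 394.9 -261.6] [110.  109.8] dir 21.5 531
shift [ -65.1 -245.7   -3.5] turn -21.3
```

View pics/af_cr.png

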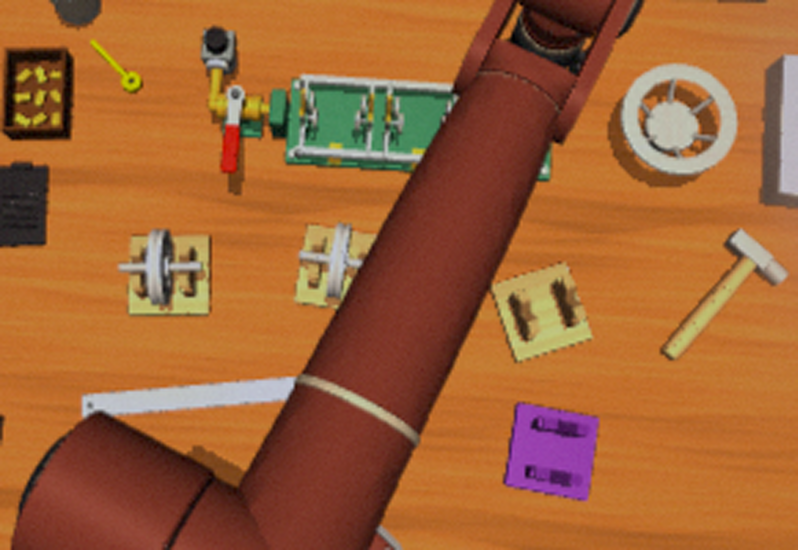

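{"op": "play_rows", "data": {"plan": [[-8,-30,0,-3,-1],[-16,-62,0,-7,-1],[-25,-94,0,-11,-1],[-33,-126,0,-15,-1],[-42,-158,0,-19,-1],[-50,-190,0,-21.3,-1],[-58,-222,0,-21.3,-1],[-65,-246,0,-21.3,-1]]}}

```text
t: 49.32
position: [0.3922, -0.2602, 0.21]
orientation: [-3.138, -0.006, 1.938]
force: [0.9, -0.7, -5.2]
opening: 0.198
```

{"op": "play_rows", "data": {"plan": [[0,0,0,0,-1],[0,0,0,0,-1],[0,0,0,0,-1],[0,0,0,0,-1],[0,0,0,0,-1],[0,0,0,0,-1],[0,0,0,0,-1],[0,0,0,0,-1]]}}

```text
t: 49.98
position: [0.3962, -0.2612, 0.2142]
orientation: [-3.141, -0.0, 1.939]
force: [0.3, -0.1, -5.2]
opening: 0.193
```

```bash
python3 - <<'E'
from h import *
s=st();p,d,c=grab("wrist","ag_w");held(d,c,s);P=cloud(d,c);basefit(P,d,.394,-.26);cheeks(P,.394,-.26)
ty=np.array([np.sin(np.radians(111.1)),-np.cos(np.radians(111.1))]);tx=np.array([np.cos(np.radians(111.1)),np.sin(np.radians(111.1))])
T=np.array([.3942,-.2597])-.0011*tx+.0012*ty
move(T[0],T[1],.1004,111.1)
E
```

```text
t 49.98 pos [ 0.3962 -0.2612  0.2142] rpy [-3.1415e+00 -2.0000e-04  1.9390e+00] q [-0.74  -0.31   1.971  0.     1.481 -2.679] F [ 0.3 -0.1 -5.2] op 0.193
side -1 n 1110 axis y,z [-0.4 26.6] end x -52.0
side 1 n 1171 axis y,z [-0.5 26.6] end x 53.4
base [ 393.9 -260. ] [108.2 110.2] dir 21.1 3858
cheeks ((394.7669982910156, -259.53204345703125), (57.8668327331543, 76.08099365234375), 21.083297729492188) 1641
shift [  1.1  -0.  113.9] turn -0.0
```

View pics/ag_w.png

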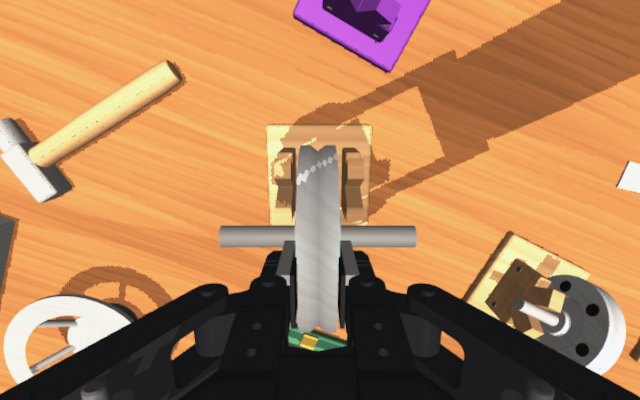

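{"op": "play_rows", "data": {"plan": [[1,-0.5,30,0,-1],[1,-0.5,60,0,-1],[1,-0.5,85,0,-1],[1,-0.5,100,0,-1],[1,-0.5,107,0,-1],[1,-0.5,111,0,-1],[1,-0.5,113,0,-1],[1,-0.5,114,0,-1]]}}

```text
t: 50.7
position: [0.3958, -0.2613, 0.1015]
orientation: [3.141, 0.002, 1.938]
force: [0.4, -0.7, -4.7]
opening: 0.197
```

{"op": "play_rows", "data": {"plan": [[0,0,1,0,-1],[0,0,1.5,0,-1],[0,0,1.5,0,-0.3],[0,0,1.5,0,-0.3],[0,0,1.5,0,-0.2],[0,0,-10,0,-0.2],[0,0,-40,0,0],[0,0,-80,0,0]]}}

```text
t: 51.37
position: [0.3934, -0.2591, 0.1788]
orientation: [-3.139, -0.006, 1.938]
force: [1.3, -1.5, -0.1]
opening: 0.499
```

{"op": "play_rows", "data": {"plan": [[0,0,-40,0,0],[0,0,-80,0,0],[0,0,-120,0,0],[0,0,-150,0,0],[0,0,-150,0,0],[0,0,-150,0,0],[0,0,-150,0,0],[0,0,-150,0,0]]}}

```text
t: 52.03
position: [0.3945, -0.2602, 0.3287]
orientation: [-3.14, -0.002, 1.938]
force: [0.0, 0.3, 0.2]
opening: 0.496
```

```bash
python3 - <<'E'
from h import *
s=st();p,d,c=grab("wrist","ah_w");P=cloud(d,c)
for x,y in [(.394,-.26),(.4355,.017),(.412,.249)]:
    try: wheelfit(P,d,x,y);basefit(P,d,x,y)
    except Exception as e: print(e)
p,d,c=grab("scene","ah_s");cv2.imwrite(f"pics/ah_cr.png",cv2.resize(p[110:310,260:460,::-1],None,fx=3,fy=3,interpolation=cv2.INTER_CUBIC))
E
```

```text
t 52.03 pos [ 0.3945 -0.2602  0.3287] rpy [-3.1404e+00 -2.5000e-03  1.9383e+00] q [-0.741 -0.357  1.82   0.     1.682 -2.679] F [0.  0.3 0.2] op 0.496
wheel [ 394.1 -261.5] [91.  17.8] disc dir deg 21.3 1212 zmax 0.1248
base [ 394.4 -259.6] [109.4 110.2] dir 21.1 3026
wheel [425.8  17.6] [20.9 74. ] disc dir deg -4.5 1626 zmax 0.1243
base [434.5  16.1] [109.8 109.8] dir -5.3 1959
zero-size array to reduction operation maximum which has no identity
```

View pics/ah_cr.png

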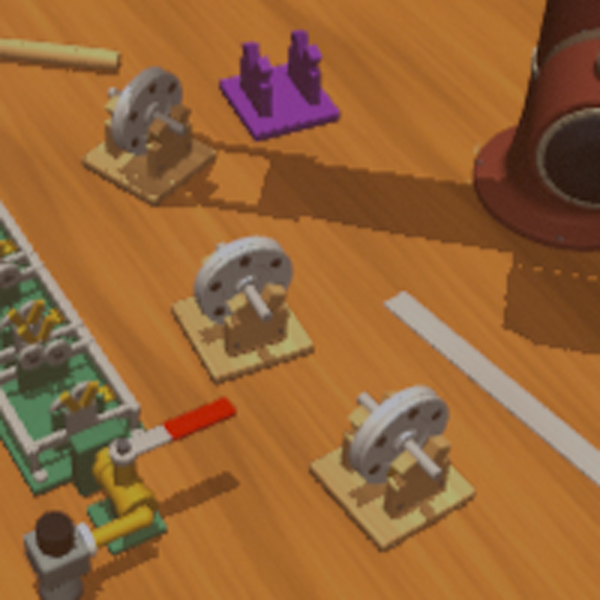

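View pics/ah_w.png

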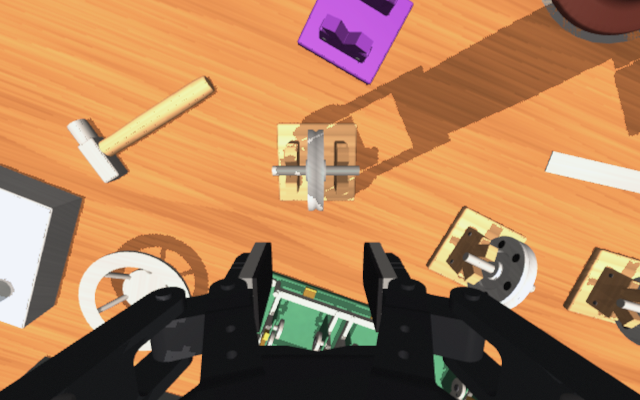

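```bash
cat >> h.py <<'E'
def face(p,c,ctr,dirdeg,sgn=1,res=.0005,half=.055):
    a=np.radians(dirdeg); e=np.array([np.cos(a),np.sin(a),0]); n=np.array([-np.sin(a),np.cos(a),0])*sgn
    q=np.array(ctr)+n*.009; S=[(-1,1),(1,1),(1,-1),(-1,-1)]
    src=np.float32([proj(q+e*x*half+np.array([0,0,z*half]),c) for x,z in S]); N=int(2*half/res)
    return cv2.warpPerspective(p,cv2.getPerspectiveTransform(src,np.float32([(0,0),(N,0),(N,N),(0,N)])),(N,N),flags=cv2.INTER_CUBIC)
E
python3 - <<'E'
from h import *
p,d,c=load("ah_s")
A=[face(p,c,*a) for a in [((.4120,.2495,.0745),4.6),((.4355,.0175,.0745),-5.2),((.394,-.261,.0745),21.2)]]
p,d,c=load("u_s")
B=[face(p,c,(.6418,y,.0865),-.2) for y in (.0336,-.0817,-.197)]
im=np.vstack([np.hstack(A),np.hstack(B)])[:,:,::-1].copy()
for i in range(3):
    for j in range(2): cv2.circle(im,(110+220*i,110+220*j),68,(0,255,0),1); cv2.line(im,(110+220*i,110+220*j),(110+220*i,20+220*j),(0,255,0),1)
cv2.imwrite("pics/ai.png",im)
E
```

```text
(no output)
```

View pics/ai.png

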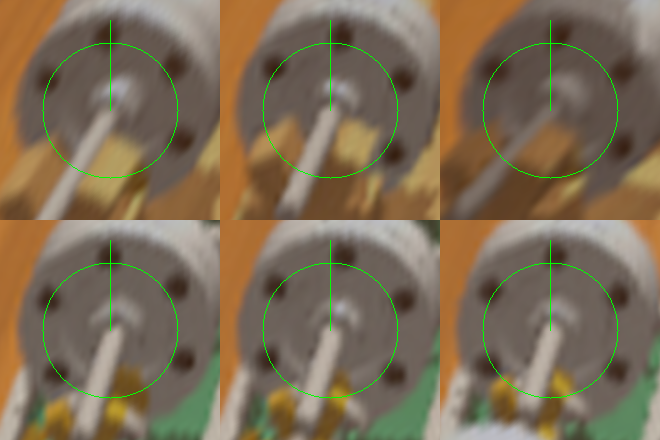

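```bash
python3 -c "
from workcell import manip
print(manip.finish_job())"
```

```text
the job is handed in; nothing more can be done
None
```

I loaded all three flywheels onto the raised forks and opened the cock to its hard stop. I kept off the wheels for about 8 s until successive pictures showed no movement. I then shut the cock to its stop and put each wheel back in its own carrier, handing in at 52 s.

**Wheels:** all three sit in their carriers, within about 2 mm of the carrier centres, with wheel tops at 124.5 mm (nominal 123.5). The brass slugs are at the bottom. The hole patterns read about −6°, +4 to +6° and −1° off true for wheels 1 to 3, and look the same on the stand and in the carriers. That is within the 9° roller-friction allowance, but these are picture readings good to a few degrees.

**Cock:** the handle measured 0.1°, along the stand's −x, after closing.

**Bystanders:** I touched none of them or the purple carrier. No carrier was seen knocked aside.

**Disagreement:** the handle stood about 2.5–3° off the shut stop from the start, and I loaded the wheels with it like that. My final closing took it fully to the stop.

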